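Change over the insert of a mill's feed hopper

ROBOT

A 7-joint arm with a two-finger parallel gripper is mounted at the origin on the work surface. World frame = base frame: x ahead of the robot, y to its left, z up, the work surface at z = 0. Lengths are in m, angles in rad, forces in N, time in s.
With the tool pointing down it reaches from about 0.4 to 0.9 m from the base axis. Payload 5.5 kg.
Tool frame: the origin (TCP) lies on the centre line of the jaws, within the pads' length; the fingertips stand 11 mm ahead of it and the grasp point (between the pads) lies 8 mm behind it; z points along the fingers, x is the direction in which the jaws open and shut, and the axes are right-handed (so a half turn about z gives the same grasp; the last joint's range is limited). The gripper opens to 92 mm and grips with 3 to 60 N. Pads are 19 mm wide; open, the fingers measure 130 mm over their backs; the gripper's body (75 mm by 190 mm) begins 47 mm behind the grasp point.
Start: joints at [1.417, 0.501, -0.427, 1.55, 0.221, 1.138, -0.21], TCP at [0.263, -0.594, 0.238] pointing down, gripper open.
Joint ranges: [-2.88, 2.88], [-0.31, 2.03], [-1.54, 1.56], [0.2, 2.42], [-1.41, 4.55], [0.19, 2.02], [-2.57, 2.57]. Speed limits (rad/s): [2.57, 2.57, 3.14, 3.14, 3.14, 3.14, 3.14].

INTERFACE

Orientations are given as a unit quaternion [w, x, y, z].
In Python, from plant import manip gives the robot as it stands. The module is installed in compiled form; this text tells all that it offers.
- The arm moves only by the tool step_arm, never from a script. Its arguments are lists of equal length, an entry for each row: "twist": the turn, a rotation vector about the tool's x, y, z in rad, a list of three; "travel": the shift along the tool's x, y, z in cm, a list of three; "fingers": the closure, from -1 (fully open) to 1 (shut). In form: {"twist": [[ax, ay, az], ...], "travel": [[dx, dy, dz], ...], "fingers": [fingers, ...]}. A call has 1 to 5 rows; each row shifts and turns the commanded pose from where the row before left it, along the tool's axes as they then stand; what a row does not reach is not made up. A row lasts 1/12 s, in which the tool goes at most 41.7 mm and 7.16 degrees, less where a joint would pass 70% of its speed; a pose out of reach is approached as far as the arm can. A call is refused whole if a number of a shift passes 4.17 or a number of a turn 0.125, either way. A call with a gripper value outside its range is refused whole. The fingers move at their own pace and stop on an object; "squeeze" is the grip in N (left out, the last holds). Time passes only in rows, so rows that do not move let the fingers close. It gives the time, the measured TCP pose, the force and the opening at its end, in the units of the state.
- manip.state(): the state, without advancing time (a new reading comes with each control period).
- manip.camera(name): name is "scene" or "top"; returns a dict with "color" (384x512x3 uint8, red, green, blue), "fx", "fy", "cx", "cy" (pixels), "cam_to_world" (4x4, takes a point from camera to world coordinates). Camera axes: x right, y down, z forward; pixel columns grow to the right and rows downward; lengths in m; the calibration is good to about 2 mm. A picture is of the moment at which its call begins. There is no depth.
- manip.finish_job(): hands the job in, once; it reports no verdict.
Trained networks look in the newest picture that a camera, given by its name, has taken for a name from the list of things; names that differ only in an ending like _2 or _b are one class to them, and where a whole thing is asked for, a point or a joint stands for the part that bears it (a point fixed in the world has none). Each returns a list of dicts, best first, with "p" (0 to 1); they miss things now and then, are a little off and sometimes report something else, mostly with a low value. They report only what shows in the picture. A call takes as long as a camera call. They do not tell look-alikes from the thing itself.
- manip.find_in(query, camera): "position" ([row, column] in pixels, amid what is visible of it).
- manip.pinpoint(query, camera): "position" ([row, column] in pixels: a listed point, or the origin of a listed thing).
The state is a dict: "time_s": time; "joint_positions": joint angles; "dq": joint speeds; "joint_torque": joint torques, N m; "tool_pos": TCP position; "ee_rot": TCP orientation; "contact_force": force on the tool from outside, world axes, zero at the start; "wrist_torque": the same for the moment, N m; "width": opening from 0.0 (shut) to 1.0 (fully open).
Only numpy, scipy, OpenCV 4.12 (cv2) and the standard library are available. Lean on these libraries where they do the work, as an engineer would, in place of code of your own. Each camera call takes 0.05 s, during which the arm holds its last target.

TASK

Change the mill over: the vaned insert sits in the feed hopper and the open insert in the white storage stand, so swap the two, standing one of them on the empty steel dish on the way. Then put the cover with the round knob on the insert in the hopper and the cover with the bar handle on the insert in the stand, both flat and fully seated. Leave the flask, the beaker and the jar alone, and let go of everything.

Things in the scene. Friction and masses are not known exactly. Their poses are not given: they have to be found in the camera images.
- vaned_insert_mid (a point): The vaned insert: tapered open steel cup, 85 mm high, foot 36 mm across, 52 mm at 58 mm up, then a straight grip band 56 mm across (60 to 85 mm up); wall 3 mm; stands upright. Point: on its axis, 42.5 mm above the foot, 30 mm below the grip band's middle; z up. Inside it, seen from above, a cross of four vanes with a round hub, ending 15 mm below the rim. Starts in the hopper.
- open_insert_mid (a point): The open insert: tapered open steel cup, 85 mm high, foot 36 mm across, 52 mm at 58 mm up, then a straight grip band 56 mm across (60 to 85 mm up); wall 3 mm; stands upright. Point: on its axis, 42.5 mm above the foot, 30 mm below the grip band's middle; z up. Inside it is empty. Starts in the stand.
- knob_cover_grip (a point): The cover with the round knob: steel, 64 mm across, 47 mm high; a plug below (8 mm deep, 34 to 42 mm across) enters an insert's 50 mm mouth and the 4 mm plate rests on its rim. Starts on the bench, on its plug. Point: on the axis, in the middle of the grip, 36 mm above the plug's underside, 28 mm above the plate's; z up. Grip: upright black cylinder, 28 mm across, 22 mm high.
- bar_cover_grip (a point): The cover with the bar handle: steel, 64 mm across, 47 mm high; a plug below (8 mm deep, 34 to 42 mm across) enters an insert's 50 mm mouth and the 4 mm plate rests on its rim. Starts on the bench, on its plug. Point: on the axis, in the middle of the grip, 36 mm above the plug's underside, 28 mm above the plate's; z up. Grip: black bar, 48 mm along x, 12 mm along y, 22 mm high.
- hopper: The feed hopper, fixed: steel, round bolted base 104 mm across, 10 mm thick; flanged pipe stub along its x axis (to 72 mm out, 39 mm high); a tapered open socket: inner floor 16 mm above the bench, 42 mm across; rim 58 mm above the bench, 60 mm across, wall 4 mm. A seated insert stands upright on the inner floor with play all round. Origin: on the bench under the axis.
- stand: The storage stand, fixed: white plastic, square base 100 by 100 mm, 10 mm thick; a tapered open socket: inner floor 16 mm above the bench, 42 mm across; rim 58 mm above the bench, 60 mm across, wall 4 mm. A seated insert stands upright on the inner floor with play all round. Origin: on the bench under the axis.
- dish: The parking dish, fixed: empty round steel dish, 104 mm across, rim 10 mm high, flat inside floor 4 mm above the bench and about 94 mm across. Origin on the bench at its centre.
- flask: Conical glass flask, 68 mm across, 102 mm high. A bystander, not to be moved. Origin at the centre of its underside.
- beaker: Small glass beaker, 50 mm across, 62 mm high. A bystander, not to be moved. Origin at the centre of its underside.
- jar: Small brown jar with a lid, 42 mm across, 52 mm high. A bystander, not to be moved. Origin at the centre of its underside.
Not all that is in view belongs to the job. What is shaped like the part that bears vaned_insert_mid but blue is not meant. Leave any turquoise look-alike of the stand alone.

How it is judged:
On the way:
1. one of the two inserts stands upright on the dish, let go (((horizontal distance between vaned_insert_mid and dish below 0.032 m and height (world z) of vaned_insert_mid below 0.052 m and angle between vaned_insert_mid's own z axis and vertical below 0.12 rad and contact force between the fingers and vaned_insert below 0.3 N) or (horizontal distance between open_insert_mid and dish below 0.032 m and height (world z) of open_insert_mid below 0.052 m and angle between open_insert_mid's own z axis and vertical below 0.12 rad and contact force between the fingers and open_insert below 0.3 N))), for 0.2 s.
At the end, for the whole second after the job is handed in: Open insert in the hopper, vaned in the stand: within 8 mm of the axis, on the floor (5 mm), upright (7 deg). Knob cover on the open insert, bar cover on the vaned one: centred within 9 mm, fully down (4 mm), level (7 deg). All released and at rest (horizontal distance between open_insert_mid and hopper below 0.008 m and z of open_insert_mid in the frame of hopper between 0.054 and 0.0635 m and angle between each of open_insert_mid, vaned_insert_mid, knob_cover_grip, bar_cover_grip's own z axis and vertical below 0.12 rad and horizontal distance between vaned_insert_mid and stand below 0.008 m and z of vaned_insert_mid in the frame of stand between 0.054 and 0.0635 m and horizontal distance between knob_cover_grip and open_insert_mid below 0.009 m and z of knob_cover_grip in the frame of open_insert_mid between 0.066 and 0.0755 m and horizontal distance between bar_cover_grip and vaned_insert_mid below 0.009 m and z of bar_cover_grip in the frame of vaned_insert_mid between 0.066 and 0.0755 m and linear speed of each of vaned_insert, open_insert, knob_cover, bar_cover below 0.02 m/s and contact force between the fingers and vaned_insert below 0.3 N and contact force between the fingers and open_insert below 0.3 N and contact force between the fingers and knob_cover below 0.3 N and contact force between the fingers and bar_cover below 0.3 N); the robot touches nothing.
It fails at once if the flask is moved by more than 20 mm or tipped (distance of flask from where it was at the start of the episode above 0.02 m or angle between flask's own z axis and vertical above 0.3 rad).
It fails at once if the beaker is moved by more than 20 mm or tipped (distance of beaker from where it was at the start of the episode above 0.02 m or angle between beaker's own z axis and vertical above 0.3 rad).
It fails at once if the jar is moved by more than 20 mm or tipped (distance of jar from where it was at the start of the episode above 0.02 m or angle between jar's own z axis and vertical above 0.3 rad).
It also fails if it takes over 120 s, if anything falls off the work surface, if the arm or the gripper's body presses on something with over 40 N, if the wrist force passes 120 N, or if a joint passes its speed limit or range.

## Working session

There is one attempt and no reset: what is moved stays moved. The work goes in short steps, Python scripts to look and compute and a tool call to move; the robot and the scene stay as the last step left them, time stands still between calls to the robot, and variables do not carry over. Pictures are saved under pics/ and viewed, and the job is handed in when it is done.

Besides the shell and the picture viewer there is one more tool, called after "Call:" as name(argument=value, ...) on one line, values as JSON. step_arm: Moves the arm, as the interface text tells. Its arguments: {"type":"object","properties":{"twist":{"type":"array","items":{"type":"array","items":{"type":"number"}}},"travel":{"type":"array","items":{"type":"array","items":{"type":"number"}}},"fingers":{"type":"array","items":{"type":"number"}},"squeeze":{"type":"number"}},"required":["twist","travel","fingers"]}

```bash
mkdir -p pics; ls; python3 - <<'E'
from plant import manip
import cv2
for n in("scene","top"):
    c=manip.camera(n); cv2.imwrite(f"pics/{n}0.png",c["color"][:,:,::-1])
    print(n,c["fx"],c["cx"],c["cy"],c["cam_to_world"])
s=manip.state(); print(s)
E
```

```text
pics
scene 361.16577856782993 251.04607397685416 193.3701594934703 [[-8.11005265e-02  6.27644763e-01 -7.74264009e-01  1.27258455e+00]
 [ 9.96705562e-01  5.17352930e-02 -6.24618470e-02 -2.40359457e-02]
 [ 8.52924221e-04 -7.76778933e-01 -6.29772786e-01  7.04686000e-01]
 [ 0.00000000e+00  0.00000000e+00  0.00000000e+00  1.00000000e+00]]
top 417.34857805936224 257.8003996544345 185.8087213778905 [[ 0.01931476 -0.99583802  0.08907066  0.39155216]
 [-0.99968958 -0.01783328  0.01739863 -0.11045371]
 [-0.0157378  -0.08937906 -0.99587334  1.25670045]
 [ 0.          0.          0.          1.        ]]
{'time_s': 0.1, 'joint_positions': array([ 1.41722395,  0.50178361, -0.42678874,  1.55137658,  0.22079071,
        1.13827862, -0.21030236]), 'dq': array([ 0.0009369 , -0.0013746 ,  0.00035942, -0.00232494, -0.00033234,
        0.00207559,  0.00011109]), 'joint_torque': array([-1.10930586e-02, -5.67881262e+01, -5.83825037e+00, -2.79921752e+01,
       -6.88883266e-02,  2.39549030e-02,  5.75735453e-05]), 'tool_pos': array([ 0.26283208, -0.5938048 ,  0.23674892]), 'ee_rot': array([-5.18584393e-04,  8.38104762e-01, -5.45508571e-01, -7.33225479e-04]), 'contact_force': array([ 0.67778539, -0.06462549,  0.03753233]), 'wrist_torque': array([ 0.00339854, -0.02149844,  0.01742514]), 'width': 1.0006433667142145}
```

View pics/scene0.png

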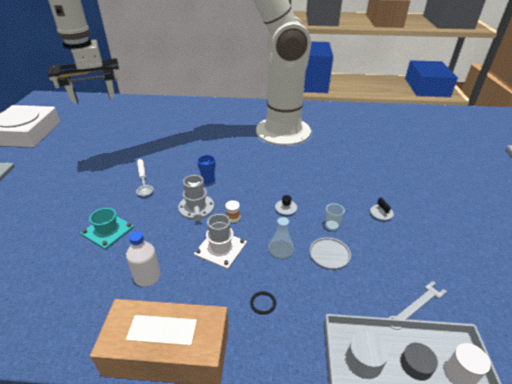

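View pics/top0.png

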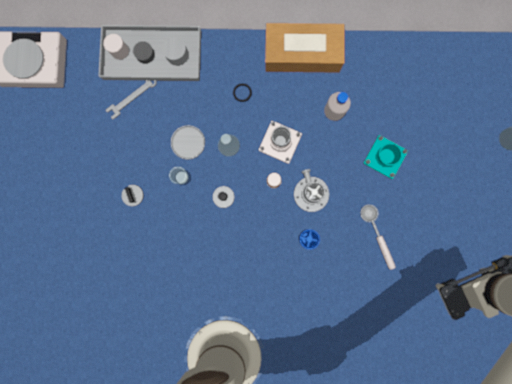

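```bash
cat > h.py <<'E'
import numpy as np, cv2
from plant import manip
def shot(n,name=None):
    c=manip.camera(n)
    if name: cv2.imwrite(f"pics/{name}.png",c["color"][:,:,::-1])
    return c
def ray(c,rc):
    M=np.array(c["cam_to_world"]); d=np.array([(rc[1]-c["cx"])/c["fx"],(rc[0]-c["cy"])/c["fy"],1.])
    return M[:3,3],M[:3,:3]@d
def at_z(c,rc,z):
    o,d=ray(c,rc); return o+d*(z-o[2])/d[2]
def proj(c,p):
    M=np.array(c["cam_to_world"]); q=M[:3,:3].T@(np.asarray(p)-M[:3,3]); return np.array([c["fy"]*q[1]/q[2]+c["cy"],c["fx"]*q[0]/q[2]+c["cx"]])
def tri(c1,r1,c2,r2):
    A=np.zeros((3,3));b=np.zeros(3);L=[]
    for c,r in((c1,r1),(c2,r2)):
        o,d=ray(c,r); d=d/np.linalg.norm(d); P=np.eye(3)-np.outer(d,d);A+=P;b+=P@o;L.append((o,d))
    x=np.linalg.solve(A,b); return x,[float(np.linalg.norm(np.cross(x-o,d))) for o,d in L]
def crop(c,r0,r1,c0,c1,k,name):
    cv2.imwrite(f"pics/{name}.png",cv2.resize(c["color"][r0:r1,c0:c1,::-1],None,fx=k,fy=k,interpolation=cv2.INTER_CUBIC))
E
python3 - <<'E'
from h import *
t=shot("top");s=shot("scene")
Z=dict(vaned_insert_mid=.0585,open_insert_mid=.0585,knob_cover_grip=.036,bar_cover_grip=.036,hopper=0,stand=0,dish=0,flask=0,beaker=0,jar=0)
for q,z in Z.items():
    for n,c in(("top",t),("scene",s)):
        for d in manip.pinpoint(q,n)[:3]:
            print(q,n,round(d["p"],2),np.round(d["position"],1),at_z(c,d["position"],z).round(4))
crop(t,110,260,110,350,3.3,"ctop"); crop(s,150,280,80,410,2.4,"cscene")
E
```

```text
vaned_insert_mid top 0.85 [192.4 313.3] [ 0.4826 -0.2493  0.0585]
vaned_insert_mid top 0.68 [239.3 310.3] [ 0.3487 -0.2418  0.0585]
vaned_insert_mid scene 0.73 [170.6 206.7] [ 0.3784 -0.2333  0.0585]
vaned_insert_mid scene 0.65 [190.7 192.7] [ 0.4798 -0.2558  0.0585]
open_insert_mid top 0.58 [137.9 278.3] [ 0.6398 -0.1465  0.0585]
open_insert_mid scene 0.84 [231.2 217. ] [ 0.6358 -0.1612  0.0585]
knob_cover_grip top 0.84 [193.1 215.7] [0.477  0.0341 0.036 ]
knob_cover_grip scene 0.67 [199.5 287.8] [0.4697 0.0174 0.036 ]
bar_cover_grip top 0.79 [192.1 127.1] [0.4752 0.2958 0.036 ]
bar_cover_grip top 0.47 [142.9 228.2] [0.627  0.0012 0.036 ]
bar_cover_grip scene 0.69 [253.8 327.4] [0.6683 0.1141 0.036 ]
bar_cover_grip scene 0.6 [206.3 382.6] [0.4777 0.2837 0.036 ]
bar_cover_grip scene 0.5 [193.4 192.5] [ 0.4648 -0.2618  0.036 ]
hopper top 0.9 [192.3 310. ] [ 0.4871 -0.2462  0.    ]
hopper top 0.54 [145.1 229.6] [0.6272 0.     0.    ]
hopper top 0.38 [191.9 124.6] [0.4782 0.3154 0.    ]
hopper scene 0.6 [207.1 198.3] [ 0.4833 -0.2442  0.    ]
stand top 0.73 [156.2 382.9] [ 0.6008 -0.465
[... 284 characters left out ...]
sh scene 0.64 [256.4 327.2] [0.6446 0.1203 0.    ]
dish scene 0.5 [250.  279.6] [ 0.6328 -0.0011  0.    ]
flask top 0.69 [193.3 311.5] [ 0.4842 -0.2507  0.    ]
flask top 0.67 [143.9 227.7] [0.6308 0.0059 0.    ]
flask scene 0.94 [249.1 280.4] [0.6295 0.0009 0.    ]
beaker top 0.78 [176.5 183.1] [0.5283 0.139  0.    ]
beaker top 0.29 [142.2 227.8] [0.6361 0.0058 0.    ]
beaker top 0.16 [137.  280.4] [ 0.6548 -0.1546  0.    ]
beaker scene 0.72 [224.8 332.1] [0.5268 0.1435 0.    ]
beaker scene 0.44 [208.9 195.2] [ 0.492  -0.2518  0.    ]
jar top 0.52 [181.9 272. ] [ 0.5166 -0.1312  0.    ]
jar scene 0.6 [222.2 331.4] [0.5163 0.1425 0.    ]
jar scene 0.59 [217.  232.3] [ 0.5178 -0.1388  0.    ]
```

View pics/ctop.png

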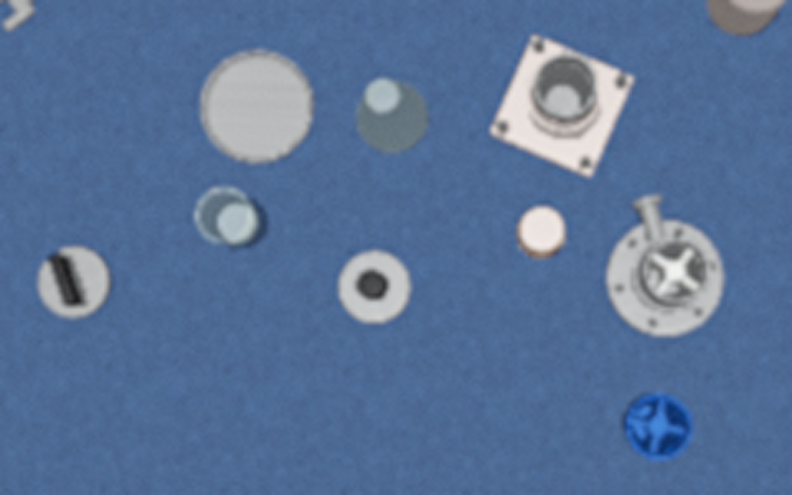

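View pics/cscene.png

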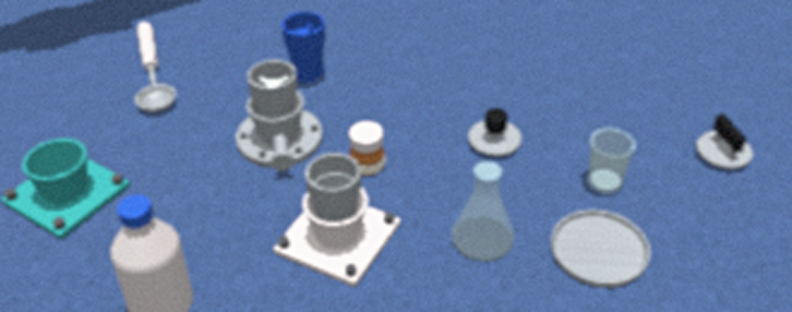

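```bash
python3 - <<'E'
from h import *
t=shot("top"); im=t["color"]; k=4
up=cv2.resize(im,None,fx=k,fy=k,interpolation=cv2.INTER_CUBIC)
hsv=cv2.cvtColor(up,cv2.COLOR_RGB2HSV); m=(hsv[:,:,1]<90).astype(np.uint8)*255
m=cv2.morphologyEx(m,cv2.MORPH_CLOSE,np.ones((9,9)));
cs,_=cv2.findContours(m,cv2.RETR_EXTERNAL,cv2.CHAIN_APPROX_NONE)
def pix(p): return ((p[1]-(k-1)/2)/k,(p[0]-(k-1)/2)/k)
for name,(r,c),z,op in(("dish",(143,188),.010,0),("hopper",(194,311),.010,61),("knob",(196,222),.012,0),("bar",(195,132),.012,0),("stand",(143,280),.01,0),("jar",(180,274),.052,0)):
    for q in cs:
        if cv2.pointPolygonTest(q,(c*k,r*k),False)>=0 and cv2.contourArea(q)>500:
            if op:
                mm=np.zeros_like(m);cv2.drawContours(mm,[q],-1,255,-1)
                mm=cv2.morphologyEx(mm,cv2.MORPH_OPEN,cv2.getStructuringElement(cv2.MORPH_ELLIPSE,(op,op)))
                q=max(cv2.findContours(mm,cv2.RETR_EXTERNAL,cv2.CHAIN_APPROX_NONE)[0],key=cv2.contourArea)
            if name=="stand":
                e=cv2.minAreaRect(q); print([at_z(t,pix(b),z)[:2].round(4) for b in cv2.boxPoints(e)])
            else: e=cv2.fitEllipse(q)
            print(name,np.round(pix(e[0]),2),np.round(np.array(e[1])/k,1),round(e[2],1),at_z(t,pix(e[0]),z).round(4))
# bar & knob dark
d=(hsv[:,:,2]<70).astype(np.uint8)
for name,(r,c) in(("knob",(196,222)),("bar",(195,132))):
    w=np.zeros_like(d);w[(r-14)*k:(r+14)*k,(c-14)*k:(c+14)*k]=1
    q=max(cv2.findContours(d*w,cv2.RETR_EXTERNAL,cv2.CHAIN_APPROX_NONE)[0],key=cv2.contourArea)
    e=cv2.minAreaRect(q);b=[at_z(t,pix(x),.047)[:2].round(4) for x in cv2.boxPoints(e)]
    print(name,at_z(t,pix(e[0]),.047).round(4),b)
for w,p in dict(ins=(.486,-.248)).items(): print(proj(t,[*p,.101]))
R=manip.state(); print(R["tool_pos"],R["ee_rot"])
# overlay helpers for inserts rims
s=shot("scene")
crop(t,120,215,250,345,8,"c2");crop(s,165,275,165,265,7,"c3")
E
```

```text
dish [141.86 187.38] [34.9 35.2] 67.2 [0.6332 0.1277 0.01  ]
hopper [193.74 311.08] [36.1 36.4] 138.8 [ 0.4821 -0.2483  0.01  ]
knob [196.57 223.06] [22.7 22.9] 13.7 [0.4687 0.0146 0.012 ]
bar [195.13 132.01] [22. 23.] 52.6 [0.468  0.2885 0.012 ]
[array([ 0.6101, -0.0829]), array([ 0.7097, -0.1238]), array([ 0.6673, -0.2227]), array([ 0.5684, -0.1813])]
stand [141.55 279.83] [35.4 35.1] 23.7 [ 0.6387 -0.1527  0.01  ]
jar [179.97 273.58] [15.7 16.9] 17.1 [ 0.5171 -0.1349  0.052 ]
knob [0.4683 0.0127 0.047 ] [array([0.4633, 0.026 ]), array([0.4806, 0.02  ]), array([ 0.4733, -0.0006]), array([0.4561, 0.0054])]
bar [0.4681 0.2839 0.047 ] [array([0.4871, 0.2987]), array([0.4917, 0.2866]), array([0.4492, 0.2692]), array([0.4446, 0.2812])]
[190.02696174 314.62138875]
[ 0.26315554 -0.59433309  0.23772123] [-5.77539682e-06  8.38113886e-01 -5.45495292e-01  6.71132766e-06]
```

View pics/c2.png

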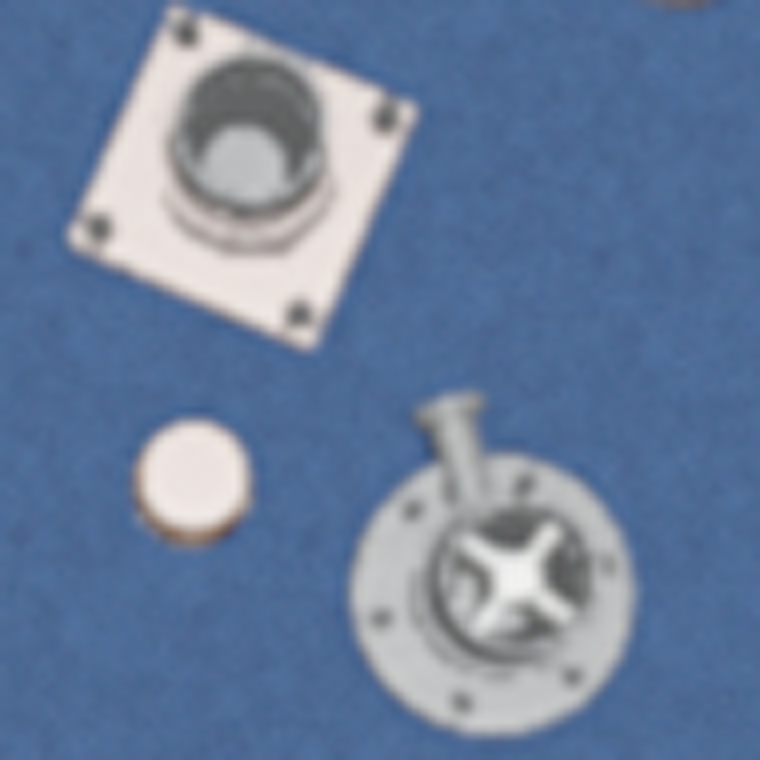

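View pics/c3.png

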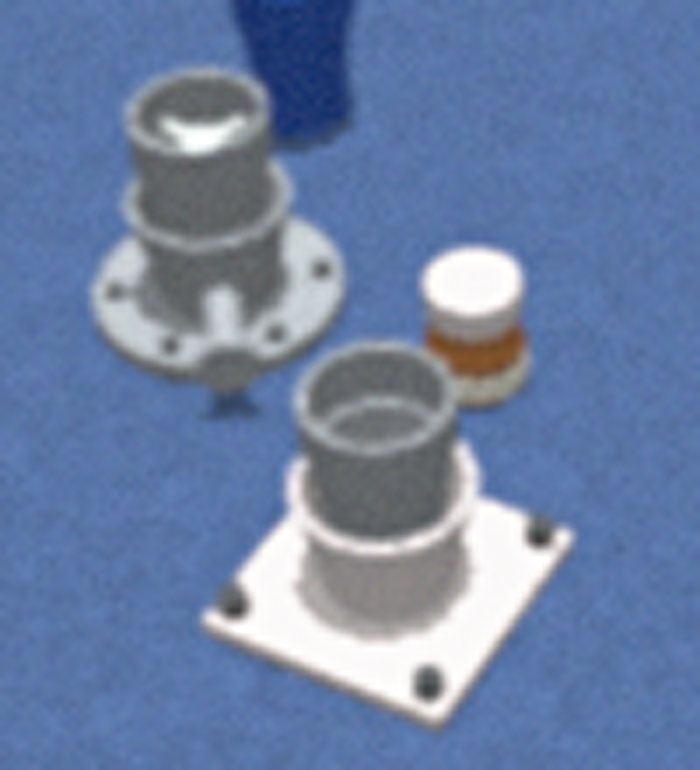

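```bash
cat >> h.py <<'E'
from scipy.spatial.transform import Rotation as Ro
def togo(*target):
    s=manip.state();q=s["ee_rot"];R=Ro.from_quat([q[1],q[2],q[3],q[0]]).as_matrix()
    p=s["tool_pos"];out=[]
    for t in target:
        d=R.T@(np.array(t)-p)*100; out.append(d.round(2)); p=np.array(t)
    tilt=np.degrees(np.arccos(-R[2,2]));print("t",round(s["time_s"],2),"pos",s["tool_pos"].round(4),"xang",round(np.degrees(np.arctan2(R[1,0],R[0,0])),2),"tilt",tilt.round(2),"q",s["joint_positions"].round(2),"w",round(s["width"],3),"F",s["contact_force"].round(1))
    for o in out: print("go",o, "rows",np.ceil(np.abs(o).max()/4.1), np.ceil(np.linalg.norm(o)/4.17))
E
python3 - <<'E'
from h import *
t=shot("top");s=shot("scene")
print("vrim",at_z(t,(192.2,314),.101),at_z(s,(165+112/7,165+199/7),.101))
print("orim",at_z(t,(136.6,281),.101),at_z(s,(165+398/7,165+379/7),.101))
print("hop base scene",at_z(s,(165+283/7,165+219/7),.010))
togo([.4825,-.2485,.2377],[.4825,-.2485,.0805])
E
```

```text
vrim [ 0.47992872 -0.24632527  0.101     ] [ 0.48926535 -0.24741767  0.101     ]
orim [ 0.63478542 -0.15272214  0.101     ] [ 0.64577027 -0.15193656  0.101     ]
hop base scene [ 0.48767791 -0.24844163  0.01      ]
t 1.4 pos [ 0.2632 -0.5943  0.2377] xang -66.12 tilt 0.0 q [ 1.42  0.5  -0.43  1.55  0.22  1.14 -0.21] w 0.998 F [ 0.3  0.3 -0.1]
go [-22.74 -34.06   0.  ] rows 9.0 10.0
go [ 0.    0.   15.72] rows 4.0 4.0
```

```bash
python3 - <<'E'
from h import *
s=shot("scene"); im=s["color"]; k=4
up=cv2.resize(im,None,fx=k,fy=k,interpolation=cv2.INTER_CUBIC)
hsv=cv2.cvtColor(up,cv2.COLOR_RGB2HSV); m=(hsv[:,:,1]<90).astype(np.uint8)*255
m=cv2.morphologyEx(m,cv2.MORPH_CLOSE,np.ones((9,9)))
cs,_=cv2.findContours(m,cv2.RETR_EXTERNAL,cv2.CHAIN_APPROX_NONE)
vis=up.copy();cv2.drawContours(vis,cs,-1,(255,0,0),1);
# project model outlines from the top-camera estimate
def circ(p,r,z,col):
    a=np.linspace(0,2*np.pi,60);P=[proj(s,[p[0]+r*np.cos(x),p[1]+r*np.sin(x),z])[::-1]*k+1.5 for x in a]
    cv2.polylines(vis,[np.round(P).astype(np.int32)],True,col,1)
for p,r,z in(((.6332,.1277),.052,.01),((.4821,-.2483),.052,.01),((.4821,-.2483),.028,.101),((.6387,-.1527),.028,.101),((.6387,-.1527),.034,.058),((.4687,.0146),.032,.012),((.468,.2885),.032,.012)): circ(p,r,z,(0,255,0))
cv2.imwrite("pics/ov.png",vis[640:1100,680:1460,::-1]);cv2.imwrite("pics/ov2.png",vis[640:1100,1080:1640,::-1])
for name,(r,c),z in(("dish",(253,330),.010),):
    for q in cs:
        if cv2.pointPolygonTest(q,(c*k,r*k),False)>=0 and cv2.contourArea(q)>500:
            e=cv2.fitEllipse(q); pc=((e[0][1]-1.5)/k,(e[0][0]-1.5)/k);print(name,pc,e,at_z(s,pc,z))
E
```

```text
dish (252.87530517578125, 329.7109069824219) ((1320.3436279296875, 1013.001220703125), (128.5109100341797, 171.32424926757812), 104.73506927490234) [0.64121654 0.1255741  0.01      ]
```

View pics/ov.png

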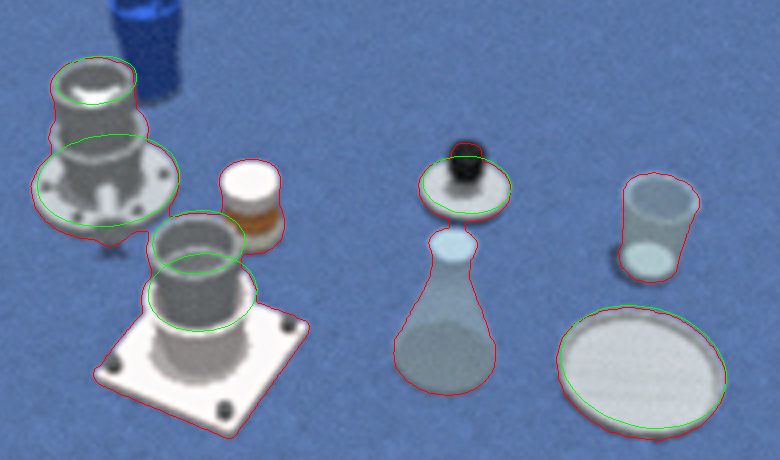

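View pics/ov2.png

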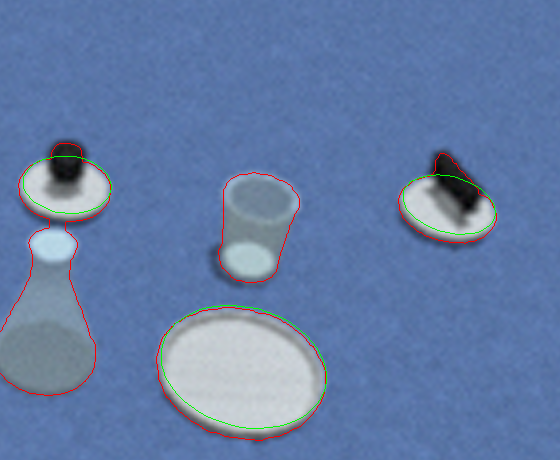

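Call:
step_arm(twist=[[0, 0, 0], [0, 0, 0], [0, 0, 0], [0, 0, 0], [0, 0, 0]], travel=[[-2.27, -3.4, 0], [-2.27, -3.4, 0], [-2.27, -3.4, 0], [-2.27, -3.4, 0], [-2.27, -3.4, 0]], fingers=[-1, -1, -1, -1, -1], squeeze=25)

```text
time_s: 1.87
tool_pos: [0.3734, -0.4201, 0.2379]
ee_rot: [0.0, 0.838, -0.546, 0.0]
contact_force: [1.1, -0.6, -0.0]
width: 1.006
```

Call:
step_arm(twist=[[0, 0, 0], [0, 0, 0], [0, 0, 0], [0, 0, 0], [0, 0, 0]], travel=[[-2.27, -3.4, 0], [-2.27, -3.4, 0], [-2.27, -3.4, 0], [-2.27, -3.4, 0], [-2.27, -3.4, 0]], fingers=[-1, -1, -1, -1, -1])

```text
time_s: 2.28
tool_pos: [0.483, -0.2475, 0.2382]
ee_rot: [0.0, 0.838, -0.546, 0.0]
contact_force: [-0.1, -0.1, 0.2]
width: 1.0
```

```bash
python3 - <<'E'
from h import *
t=shot("top");s=shot("scene");crop(s,80,280,100,360,3,"g1s");crop(t,110,260,230,400,4,"g1t")
togo([.484,-.248,.2377],[.484,-.248,.0805])
E
```

```text
t 2.38 pos [ 0.4867 -0.2406  0.2388] xang -65.41 tilt 0.28 q [ 0.91  0.33 -0.6   1.82  0.21  1.05 -0.91] w 0.999 F [-0.2 -0.   0.2]
go [0.56 0.56 0.1 ] rows 1.0 1.0
go [ 0.02  0.07 15.72] rows 4.0 4.0
```

View pics/g1s.png

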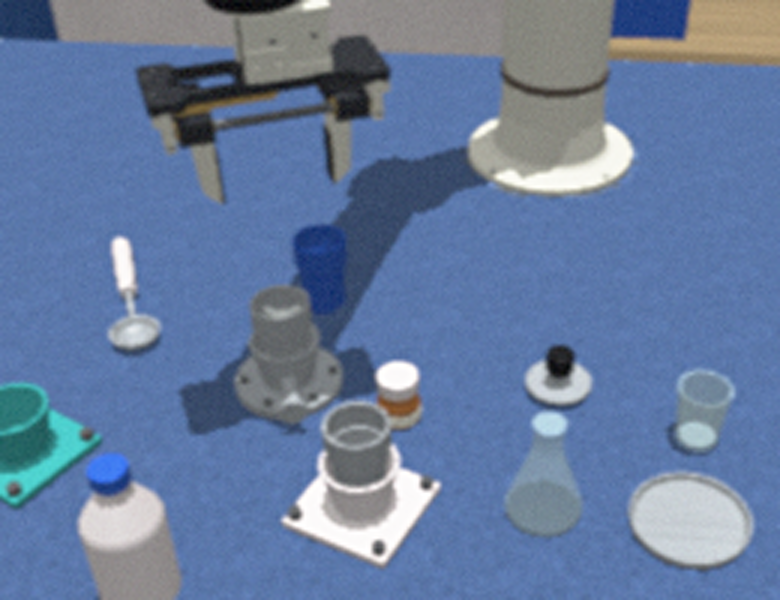

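Call:
step_arm(twist=[[0, 0, 0], [0, 0, 0]], travel=[[0, 0, 0], [0, 0, 0]], fingers=[-1, -1])

```text
time_s: 2.55
tool_pos: [0.4819, -0.2497, 0.2377]
ee_rot: [0.0, 0.838, -0.546, 0.0]
contact_force: [0.3, -0.2, 0.8]
width: 1.002
```

```bash
python3 - <<'E'
from h import *
togo([.484,-.248,.2377],[.484,-.248,.0805])
E
```

```text
t 2.55 pos [ 0.4819 -0.2497  0.2377] xang -66.12 tilt 0.04 q [ 0.92  0.33 -0.6   1.82  0.21  1.06 -0.91] w 1.002 F [ 0.3 -0.2  0.8]
go [-0.07 -0.26  0.  ] rows 1.0 1.0
go [-1.000e-02 -1.000e-02  1.572e+01] rows 4.0 4.0
```

Call:
step_arm(twist=[[0, 0, 0], [0, 0, 0], [0, 0, 0], [0, 0, 0], [0, 0, 0]], travel=[[-0.07, -0.2, 3.5], [0, 0, 3.5], [0, 0, 3.5], [0, 0, 3.2], [0, 0, 2.0]], fingers=[-1, -1, -1, -1, -1])

```text
time_s: 2.97
tool_pos: [0.4805, -0.2494, 0.0773]
ee_rot: [0.001, 0.837, -0.547, -0.002]
contact_force: [-0.6, 0.2, 0.4]
width: 0.997
```

Call:
step_arm(twist=[[0, 0, 0], [0, 0, 0], [0, 0, 0], [0, 0, 0], [0, 0, 0]], travel=[[0, 0, 0], [0, 0, 0], [0, 0, 0], [0, 0, 0], [0, 0, 0]], fingers=[-1, 1, 1, 1, 1])

```text
time_s: 3.38
tool_pos: [0.4849, -0.2487, 0.0826]
ee_rot: [0.0, 0.838, -0.546, 0.002]
contact_force: [-0.3, 0.2, -0.0]
width: 0.759
```

```bash
python3 - <<'E'
from h import *
t=shot("top");s=shot("scene");crop(s,80,280,100,360,3,"g2s")
togo([.484,-.248,.2377],[.635,.127,.24])
E
```

```text
t 3.48 pos [ 0.4845 -0.2483  0.0821] xang -66.14 tilt 0.14 q [ 0.83  0.54 -0.51  1.93  0.38  0.76 -1.05] w 0.676 F [-0.1 -0.4 -0.7]
go [-1.000e-02  1.000e-02 -1.556e+01] rows 4.0 4.0
go [-28.18 -28.98  -0.26] rows 8.0 10.0
```

View pics/g2s.png

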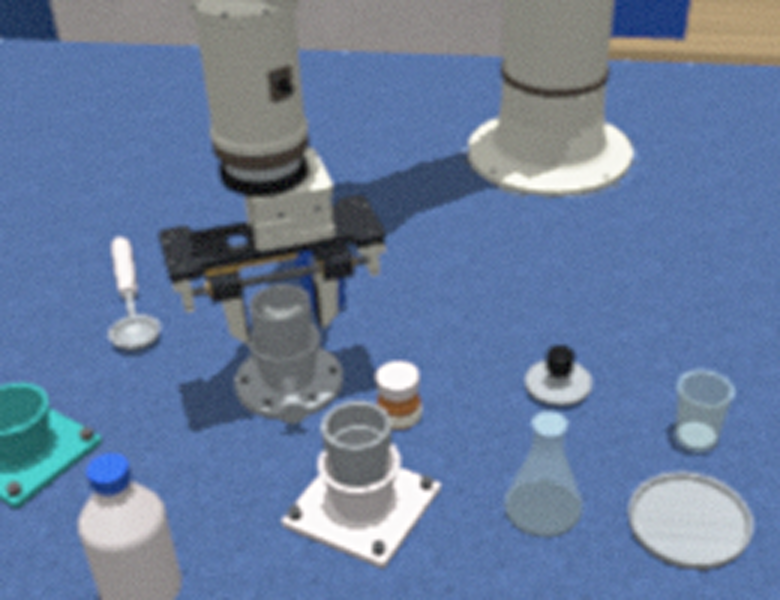

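Call:
step_arm(twist=[[0, 0, 0], [0, 0, 0], [0, 0, 0], [0, 0, 0]], travel=[[0, 0, 0], [0, 0, 0], [0, 0, 0], [0, 0, 0]], fingers=[1, 1, 1, 1])

```text
time_s: 3.82
tool_pos: [0.4845, -0.2483, 0.0817]
ee_rot: [0.0, 0.838, -0.546, 0.001]
contact_force: [-0.9, -1.0, 6.2]
width: 0.6
```

Call:
step_arm(twist=[[0, 0, 0], [0, 0, 0], [0, 0, 0]], travel=[[0, 0, -0.6], [0, 0, -1.5], [0, 0, -1.5]], fingers=[1, 1, 1])

```text
time_s: 4.07
tool_pos: [0.4823, -0.2467, 0.1161]
ee_rot: [-0.0, 0.838, -0.545, -0.002]
contact_force: [0.4, -0.5, -3.5]
width: 0.602
```

Call:
step_arm(twist=[[0, 0, 0], [0, 0, 0], [0, 0, 0], [0, 0, 0], [0, 0, 0]], travel=[[0, 0, -3], [0, 0, -3], [0, 0, -3], [-1, -1, -2.4], [-2, -2, -1]], fingers=[1, 1, 1, 1, 1])

```text
time_s: 4.48
tool_pos: [0.4988, -0.2121, 0.2438]
ee_rot: [0.001, 0.836, -0.548, 0.002]
contact_force: [1.2, -0.5, -2.4]
width: 0.604
```

Call:
step_arm(twist=[[0, 0, 0], [0, 0, 0], [0, 0, 0], [0, 0, 0], [0, 0, 0]], travel=[[-2.6, -2.7, 0], [-2.6, -2.7, 0], [-2.6, -2.7, 0], [-2.6, -2.7, 0], [-2.6, -2.7, 0]], fingers=[1, 1, 1, 1, 1])

```text
time_s: 4.9
tool_pos: [0.5692, -0.0328, 0.2403]
ee_rot: [0.0, 0.838, -0.546, -0.001]
contact_force: [0.4, -0.1, -2.9]
width: 0.604
```

Call:
step_arm(twist=[[0, 0, 0], [0, 0, 0], [0, 0, 0], [0, 0, 0], [0, 0, 0]], travel=[[-2.6, -2.7, 0], [-2.6, -2.7, 0], [-2.6, -2.7, 0], [-2.6, -2.7, 0], [-1.5, -1.6, 0]], fingers=[1, 1, 1, 1, 1])

```text
time_s: 5.32
tool_pos: [0.6344, 0.1301, 0.2402]
ee_rot: [-0.001, 0.839, -0.544, -0.001]
contact_force: [0.0, 1.0, -3.1]
width: 0.603
```

Call:
step_arm(twist=[[0, 0, 0], [0, 0, 0], [0, 0, 0]], travel=[[0, 0, 0], [0, 0, 0], [0, 0, 0]], fingers=[1, 1, 1])

```text
time_s: 5.57
tool_pos: [0.6342, 0.1235, 0.2398]
ee_rot: [0.001, 0.838, -0.545, -0.001]
contact_force: [0.3, -1.0, -2.9]
width: 0.602
```

```bash
python3 - <<'E'
from h import *
t=shot("top","p1t");s=shot("scene","p1s");crop(s,100,300,250,450,3,"g3s")
togo([.635,.127,.24],[.635,.127,.0705])
E
```

```text
t 5.67 pos [0.6346 0.1222 0.2402] xang -66.25 tilt 0.11 q [ 0.24  0.54 -0.67  1.55  0.36  1.17 -1.66] w 0.606 F [ 0.5 -0.5 -2.7]
go [-0.42 -0.23  0.02] rows 1.0 1.0
go [-0.02 -0.03 16.95] rows 5.0 5.0
```

View pics/g3s.png

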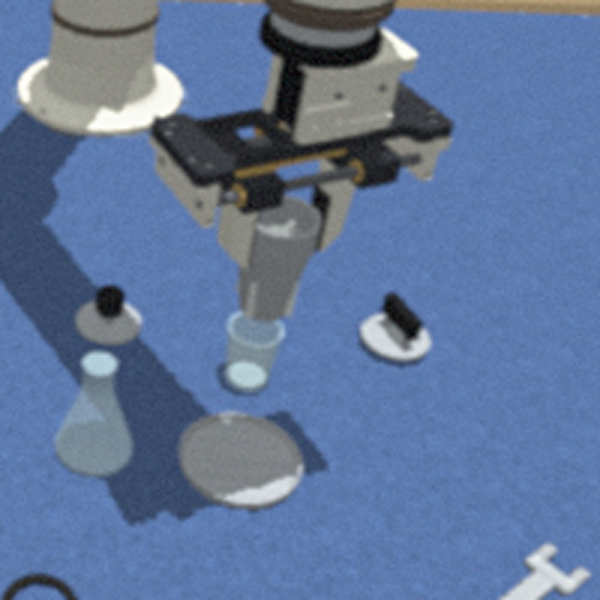

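Call:
step_arm(twist=[[0, 0, 0], [0, 0, 0], [0, 0, 0], [0, 0, 0], [0, 0, 0]], travel=[[-0.4, -0.2, 3], [0, 0, 3.5], [0, 0, 3.5], [0, 0, 3.0], [0, 0, 2.5]], fingers=[1, 1, 1, 1, 1])

```text
time_s: 6.08
tool_pos: [0.6341, 0.126, 0.0833]
ee_rot: [0.001, 0.837, -0.547, -0.001]
contact_force: [-0.6, -0.2, -2.6]
width: 0.601
```

Call:
step_arm(twist=[[0, 0, 0], [0, 0, 0], [0, 0, 0], [0, 0, 0], [0, 0, 0]], travel=[[0, 0, 0.6], [0, 0, 0.3], [0, 0, 0.3], [0, 0, 0.2], [0, 0, 0]], fingers=[1, 1, 1, 1, 1])

```text
time_s: 6.5
tool_pos: [0.6364, 0.129, 0.0733]
ee_rot: [-0.001, 0.838, -0.546, 0.001]
contact_force: [-0.9, -0.6, -3.3]
width: 0.604
```

```bash
python3 - <<'E'
from h import *
togo([.635,.127,.0705])
E
```

```text
t 6.5 pos [0.6364 0.129  0.0733] xang -66.14 tilt 0.15 q [ 0.17  0.73 -0.58  1.66  0.49  0.9  -1.76] w 0.604 F [-0.9 -0.6 -3.3]
go [0.12 0.21 0.28] rows 1.0 1.0
```

Call:
step_arm(twist=[[0, 0, 0], [0, 0, 0], [0, 0, 0]], travel=[[0, 0, 0.2], [0, 0, 0.1], [0, 0, 0]], fingers=[1, 1, 1])

```text
time_s: 6.75
tool_pos: [0.636, 0.1291, 0.0698]
ee_rot: [-0.001, 0.838, -0.546, 0.001]
contact_force: [0.7, -0.0, 0.2]
width: 0.603
```

```bash
python3 - <<'E'
from h import *
togo([.635,.127,.0705])
E
```

```text
t 6.75 pos [0.636  0.1291 0.0698] xang -66.12 tilt 0.11 q [ 0.17  0.73 -0.58  1.66  0.49  0.89 -1.76] w 0.603 F [ 0.7 -0.   0.2]
go [ 0.15  0.18 -0.07] rows 1.0 1.0
```

Call:
step_arm(twist=[[0, 0, 0], [0, 0, 0], [0, 0, 0], [0, 0, 0], [0, 0, 0]], travel=[[0, 0, 0], [0, 0, 0], [0, 0, 0], [0, 0, 0], [0, 0, 0]], fingers=[-1, -1, -1, -1, -1])

```text
time_s: 7.17
tool_pos: [0.6352, 0.129, 0.0688]
ee_rot: [-0.0, 0.838, -0.545, 0.0]
contact_force: [-0.3, 0.3, 0.8]
width: 0.912
```

Call:
step_arm(twist=[[0, 0, 0], [0, 0, 0], [0, 0, 0], [0, 0, 0], [0, 0, 0]], travel=[[0, 0, 0], [0, 0, -1], [0, 0, -3], [0, 0, -4], [0, 0, -4]], fingers=[-1, -1, -1, -1, -1])

```text
time_s: 7.58
tool_pos: [0.6342, 0.1289, 0.1897]
ee_rot: [0.001, 0.838, -0.545, -0.001]
contact_force: [0.3, -0.4, 0.2]
width: 0.997
```

```bash
python3 - <<'E'
from h import *
t=shot("top","p2t");s=shot("scene","p2s");crop(s,100,300,250,450,3,"g4s")
togo([.641,-.1525,.20],[.641,-.1525,.0805])
E
```

```text
t 7.68 pos [0.6397 0.1312 0.1974] xang -66.1 tilt 0.77 q [ 0.22  0.59 -0.66  1.59  0.39  1.09 -1.69] w 1.0 F [0.4 0.  0.8]
go [25.99 11.37 -0.35] rows 7.0 7.0
go [-0.03  0.16 11.95] rows 3.0 3.0
```

View pics/g4s.png

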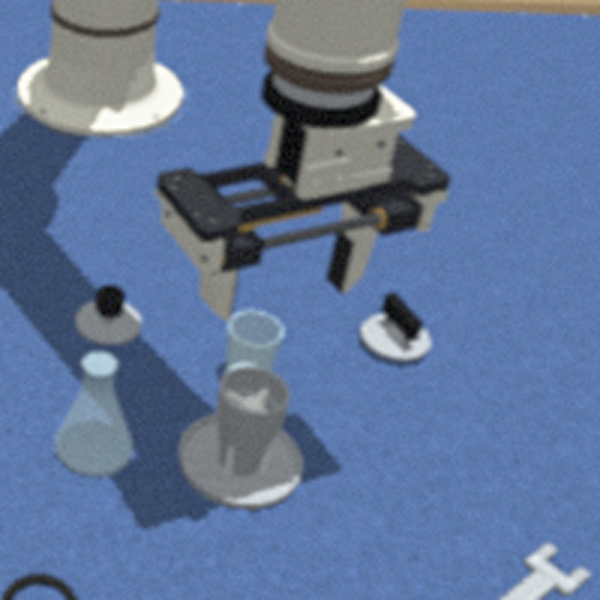

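Call:
step_arm(twist=[[0, 0, 0], [0, 0, 0], [0, 0, 0], [0, 0, 0], [0, 0, 0]], travel=[[2, 0.84, -1], [3.2, 1.35, 0], [3.2, 1.35, 0], [3.2, 1.35, 0], [3.2, 1.35, 0]], fingers=[-1, -1, -1, -1, -1])

```text
time_s: 8.1
tool_pos: [0.638, -0.0332, 0.1993]
ee_rot: [-0.0, 0.838, -0.545, 0.0]
contact_force: [1.7, -0.6, 0.4]
width: 0.994
```

Call:
step_arm(twist=[[0, 0, 0], [0, 0, 0], [0, 0, 0], [0, 0, 0], [0, 0, 0]], travel=[[3.2, 1.35, 0], [3.2, 1.35, 0], [3.2, 1.35, 0], [1.5, 0.6, 0], [0, 0, 0]], fingers=[-1, -1, -1, -1, -1])

```text
time_s: 8.52
tool_pos: [0.6397, -0.1598, 0.1985]
ee_rot: [0.002, 0.836, -0.549, 0.001]
contact_force: [-1.4, -0.6, 0.1]
width: 0.999
```

Call:
step_arm(twist=[[0, 0, 0], [0, 0, 0], [0, 0, 0]], travel=[[0, 0, 0], [0, 0, 0], [0, 0, 0]], fingers=[-1, -1, -1])

```text
time_s: 8.77
tool_pos: [0.6407, -0.1495, 0.1991]
ee_rot: [-0.001, 0.839, -0.544, -0.0]
contact_force: [-0.0, 0.5, -0.1]
width: 0.998
```

```bash
python3 - <<'E'
from h import *
togo([.641,-.1525,.20],[.641,-.1525,.0815])
E
```

```text
t 8.77 pos [ 0.6407 -0.1495  0.1991] xang -65.94 tilt 0.07 q [ 0.62  0.59 -0.62  1.56  0.37  1.11 -1.24] w 0.998 F [-0.   0.5 -0.1]
go [ 0.29  0.1  -0.09] rows 1.0 1.0
go [1.000e-02 1.000e-02 1.185e+01] rows 3.0 3.0
```

Call:
step_arm(twist=[[0, 0, 0], [0, 0, 0], [0, 0, 0], [0, 0, 0], [0, 0, 0]], travel=[[0.1, 0, 3], [0, 0, 3.5], [0, 0, 3], [0, 0, 2.2], [0, 0, 0]], fingers=[-1, -1, -1, -1, -1])

```text
time_s: 9.18
tool_pos: [0.6371, -0.1503, 0.0765]
ee_rot: [0.001, 0.839, -0.544, -0.004]
contact_force: [-0.6, 0.3, -0.0]
width: 0.998
```

Call:
step_arm(twist=[[0, 0, 0], [0, 0, 0], [0, 0, 0], [0, 0, 0], [0, 0, 0]], travel=[[0, 0, 0], [0, 0, 0], [0, 0, 0], [0, 0, 0], [0, 0, 0]], fingers=[-1, 1, 1, 1, 1])

```text
time_s: 9.6
tool_pos: [0.642, -0.1531, 0.0835]
ee_rot: [-0.0, 0.838, -0.546, 0.001]
contact_force: [-0.5, 0.3, -0.6]
width: 0.759
```

Call:
step_arm(twist=[[0, 0, 0], [0, 0, 0], [0, 0, 0], [0, 0, 0], [0, 0, 0]], travel=[[0, 0, 0], [0, 0, 0], [0, 0, 0], [0, 0, 0], [0, 0, 0]], fingers=[1, 1, 1, 1, 1])

```text
time_s: 10.02
tool_pos: [0.6413, -0.1532, 0.0823]
ee_rot: [-0.0, 0.838, -0.546, 0.001]
contact_force: [-0.5, -1.0, 4.8]
width: 0.611
```

```bash
python3 - <<'E'
from h import *
t=shot("top","p3t");s=shot("scene","p3s");crop(s,100,300,130,330,3,"g5s")
togo([.641,-.1525,.24],[.484,-.248,.24])
E
```

```text
t 10.12 pos [ 0.6414 -0.1532  0.0823] xang -66.13 tilt 0.06 q [ 0.58  0.73 -0.56  1.63  0.46  0.92 -1.3 ] w 0.605 F [ 0.2 -1.   5.6]
go [ -0.06  -0.   -15.77] rows 4.0 4.0
go [ 2.380e+00  1.822e+01 -1.000e-02] rows 5.0 5.0
```

View pics/g5s.png

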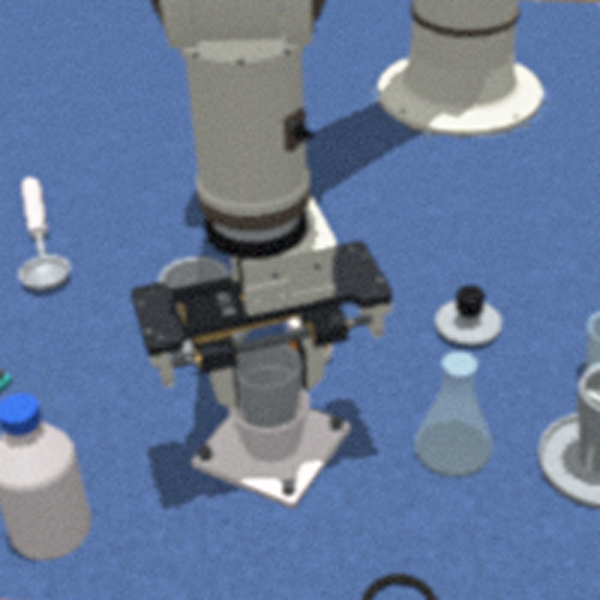

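Call:
step_arm(twist=[[0, 0, 0], [0, 0, 0], [0, 0, 0], [0, 0, 0], [0, 0, 0]], travel=[[0, 0, -0.6], [0, 0, -2], [0, 0, -3], [0, 0, -3.2], [0, 0, -3]], fingers=[1, 1, 1, 1, 1])

```text
time_s: 10.53
tool_pos: [0.64, -0.1524, 0.2002]
ee_rot: [0.0, 0.838, -0.545, -0.001]
contact_force: [0.6, -0.5, -1.6]
width: 0.603
```

Call:
step_arm(twist=[[0, 0, 0], [0, 0, 0], [0, 0, 0], [0, 0, 0], [0, 0, 0]], travel=[[0.2, 1.4, 0], [0.4, 3, 0], [0.4, 3, 0], [0.4, 3, 0], [0.4, 3, 0]], fingers=[1, 1, 1, 1, 1])

```text
time_s: 10.95
tool_pos: [0.5237, -0.2237, 0.1991]
ee_rot: [0.0, 0.838, -0.545, -0.001]
contact_force: [-0.0, -0.6, -1.7]
width: 0.608
```

Call:
step_arm(twist=[[0, 0, 0], [0, 0, 0], [0, 0, 0], [0, 0, 0], [0, 0, 0]], travel=[[0.4, 3, 0], [0.2, 1.8, 0], [0, 0, 0], [0, 0, 0], [0, 0, 0]], fingers=[1, 1, 1, 1, 1])

```text
time_s: 11.37
tool_pos: [0.4848, -0.2478, 0.1998]
ee_rot: [-0.0, 0.838, -0.545, 0.0]
contact_force: [0.2, 1.0, -2.3]
width: 0.603
```

```bash
python3 - <<'E'
from h import *
t=shot("top","p4t");s=shot("scene","p4s");crop(s,80,280,130,330,3,"g6s")
togo([.4845,-.2483,.20],[.4845,-.2483,.0825])
E
```

```text
t 11.47 pos [ 0.4853 -0.2473  0.1998] xang -66.0 tilt 0.07 q [ 0.95  0.39 -0.65  1.85  0.28  0.99 -0.97] w 0.606 F [ 0.1  0.6 -2.2]
go [ 0.06  0.11 -0.02] rows 1.0 1.0
go [1.000e-02 1.000e-02 1.175e+01] rows 3.0 3.0
```

View pics/g6s.png

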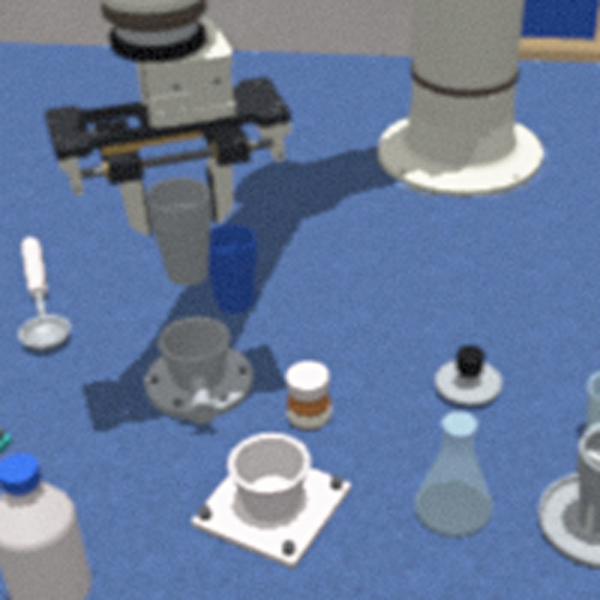

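Call:
step_arm(twist=[[0, 0, 0], [0, 0, 0], [0, 0, 0], [0, 0, 0], [0, 0, 0]], travel=[[0, 0, 2.5], [0, 0, 3], [0, 0, 2.5], [0, 0, 1.5], [0, 0, 0.8]], fingers=[1, 1, 1, 1, 1])

```text
time_s: 11.88
tool_pos: [0.4837, -0.2467, 0.0942]
ee_rot: [-0.0, 0.839, -0.545, -0.002]
contact_force: [0.4, -0.8, -1.3]
width: 0.606
```

Call:
step_arm(twist=[[0, 0, 0], [0, 0, 0], [0, 0, 0], [0, 0, 0]], travel=[[0, 0, 0.4], [0, 0, 0.3], [0, 0, 0.2], [0, 0, 0]], fingers=[1, 1, 1, 1])

```text
time_s: 12.22
tool_pos: [0.4849, -0.2486, 0.0883]
ee_rot: [-0.0, 0.838, -0.545, 0.001]
contact_force: [-0.2, -1.1, -1.5]
width: 0.606
```

```bash
python3 - <<'E'
from h import *
togo([.4845,-.2483,.0825])
E
```

```text
t 12.22 pos [ 0.4849 -0.2486  0.0883] xang -66.1 tilt 0.07 q [ 0.87  0.55 -0.57  1.93  0.41  0.78 -1.08] w 0.606 F [-0.2 -1.1 -1.5]
go [-0.05  0.03  0.58] rows 1.0 1.0
```

Call:
step_arm(twist=[[0, 0, 0], [0, 0, 0], [0, 0, 0], [0, 0, 0]], travel=[[0, 0, 0.3], [0, 0, 0.2], [0, 0, 0.1], [0, 0, 0]], fingers=[1, 1, 1, 1])

```text
time_s: 12.55
tool_pos: [0.4846, -0.2488, 0.0823]
ee_rot: [0.0, 0.838, -0.546, 0.001]
contact_force: [-0.5, 0.1, 1.7]
width: 0.609
```

```bash
python3 - <<'E'
from h import *
togo([.4845,-.2483,.0825])
E
```

```text
t 12.55 pos [ 0.4846 -0.2488  0.0823] xang -66.13 tilt 0.06 q [ 0.87  0.56 -0.56  1.93  0.42  0.77 -1.08] w 0.609 F [-0.5  0.1  1.7]
go [-0.05 -0.01 -0.02] rows 1.0 1.0
```

Seated. Release and rise.

Call:
step_arm(twist=[[0, 0, 0], [0, 0, 0], [0, 0, 0], [0, 0, 0], [0, 0, 0]], travel=[[0, 0, 0], [0, 0, 0], [0, 0, 0], [0, 0, 0], [0, 0, 0]], fingers=[-1, -1, -1, -1, -1])

```text
time_s: 12.97
tool_pos: [0.4842, -0.2486, 0.0817]
ee_rot: [-0.0, 0.838, -0.546, 0.0]
contact_force: [-0.5, 0.3, 0.3]
width: 0.921
```

Call:
step_arm(twist=[[0, 0, 0], [0, 0, 0], [0, 0, 0], [0, 0, 0], [0, 0, 0]], travel=[[0, 0, 0], [0, 0, -1], [0, 0, -3], [0, 0, -4], [0, 0, -4]], fingers=[-1, -1, -1, -1, -1])

```text
time_s: 13.38
tool_pos: [0.4834, -0.2477, 0.2029]
ee_rot: [-0.0, 0.838, -0.545, -0.001]
contact_force: [-0.5, -0.9, -0.1]
width: 1.003
```

```bash
python3 - <<'E'
from h import *
t=shot("top","p5t");s=shot("scene","p5s");crop(s,130,300,150,300,4,"g7s");
togo([.4846,-.2488,.2023],[.636,.129,.2023],[.636,.129,.0695])
E
```

```text
t 13.48 pos [ 0.4887 -0.2498  0.2091] xang -66.09 tilt 0.69 q [ 0.95  0.38 -0.66  1.84  0.28  1.   -0.97] w 0.999 F [ 1.3 -0.5  0.8]
go [-0.26  0.34  0.67] rows 1.0 1.0
go [-28.4  -29.15  -0.07] rows 8.0 10.0
go [-0.13  0.1  13.28] rows 4.0 4.0
```

View pics/g7s.png

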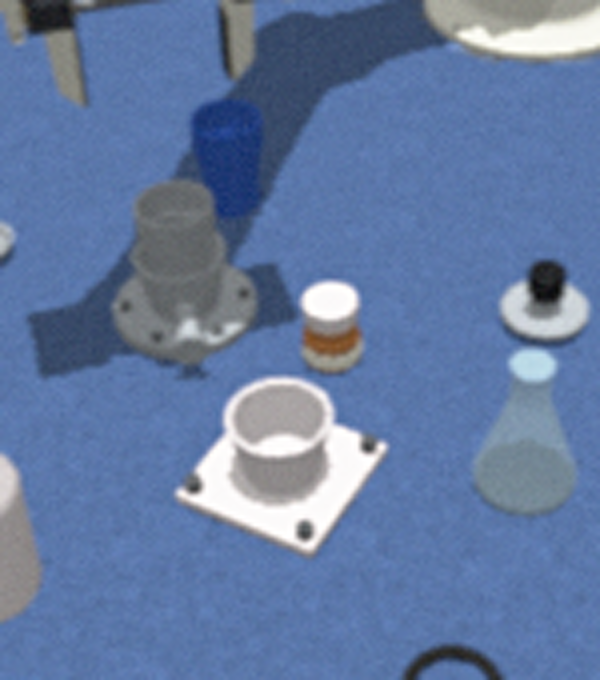

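Call:
step_arm(twist=[[0, 0, 0], [0, 0, 0], [0, 0, 0], [0, 0, 0], [0, 0, 0]], travel=[[-1.5, -1.5, 0], [-2.7, -2.8, 0], [-2.7, -2.8, 0], [-2.7, -2.8, 0], [-2.7, -2.8, 0]], fingers=[-1, -1, -1, -1, -1])

```text
time_s: 13.9
tool_pos: [0.5509, -0.0832, 0.2025]
ee_rot: [0.0, 0.838, -0.546, 0.0]
contact_force: [0.4, 0.3, -0.4]
width: 1.0
```

Call:
step_arm(twist=[[0, 0, 0], [0, 0, 0], [0, 0, 0], [0, 0, 0], [0, 0, 0]], travel=[[-2.7, -2.8, 0], [-2.7, -2.8, 0], [-2.7, -2.8, 0], [-2.7, -2.8, 0], [-2.7, -2.8, 0]], fingers=[-1, -1, -1, -1, -1])

```text
time_s: 14.32
tool_pos: [0.6243, 0.0972, 0.2023]
ee_rot: [0.0, 0.838, -0.546, 0.0]
contact_force: [1.1, -1.9, 0.8]
width: 0.998
```

Call:
step_arm(twist=[[0, 0, 0], [0, 0, 0], [0, 0, 0], [0, 0, 0], [0, 0, 0]], travel=[[-1.7, -1.7, 0], [-0.9, -0.75, 0], [0, 0, 0], [0, 0, 0], [0, 0, 0]], fingers=[-1, -1, -1, -1, -1])

```text
time_s: 14.73
tool_pos: [0.6356, 0.1263, 0.2015]
ee_rot: [0.001, 0.837, -0.547, 0.0]
contact_force: [0.6, -0.7, -0.7]
width: 0.997
```

```bash
python3 - <<'E'
from h import *
t=shot("top","p6t");s=shot("scene","p6s");crop(s,130,330,250,400,3.5,"g8s");crop(t,100,200,140,240,6,"g8t")
togo([.636,.129,.2023],[.636,.129,.0695])
E
```

```text
t 14.83 pos [0.6358 0.126  0.2017] xang -66.31 tilt 0.1 q [ 0.24  0.59 -0.68  1.58  0.4   1.11 -1.7 ] w 1.001 F [ 0.3 -0.5 -0.3]
go [-0.26 -0.14 -0.07] rows 1.0 1.0
go [-2.000e-02 -1.000e-02  1.328e+01] rows 4.0 4.0
```

View pics/g8s.png

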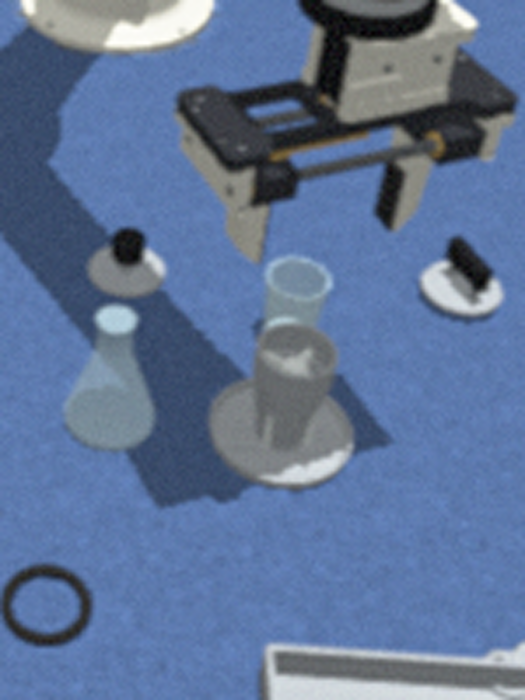

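Call:
step_arm(twist=[[0, 0, 0], [0, 0, 0], [0, 0, 0], [0, 0, 0], [0, 0, 0]], travel=[[0, 0, 3], [0, 0, 3.5], [0, 0, 3.5], [0, 0, 2.2], [0, 0, 1.0]], fingers=[-1, -1, -1, -1, -1])

```text
time_s: 15.25
tool_pos: [0.6333, 0.1259, 0.0659]
ee_rot: [0.003, 0.837, -0.547, -0.002]
contact_force: [-0.0, -0.2, -0.7]
width: 1.0
```

Call:
step_arm(twist=[[0, 0, 0], [0, 0, 0], [0, 0, 0], [0, 0, 0], [0, 0, 0]], travel=[[0, 0, 0], [0, 0, 0], [0, 0, 0], [0, 0, 0], [0, 0, 0]], fingers=[-1, 1, 1, 1, 1])

```text
time_s: 15.67
tool_pos: [0.6371, 0.1294, 0.0717]
ee_rot: [-0.001, 0.838, -0.546, 0.001]
contact_force: [-0.9, -0.7, -0.8]
width: 0.765
```

Call:
step_arm(twist=[[0, 0, 0], [0, 0, 0], [0, 0, 0], [0, 0, 0], [0, 0, 0]], travel=[[0, 0, 0], [0, 0, 0], [0, 0, 0], [0, 0, 0], [0, 0, 0]], fingers=[1, 1, 1, 1, 1])

```text
time_s: 16.08
tool_pos: [0.6364, 0.1291, 0.0705]
ee_rot: [-0.0, 0.838, -0.546, 0.001]
contact_force: [0.6, -1.1, 6.3]
width: 0.6
```

```bash
python3 - <<'E'
from h import *
togo([.636,.129,.24],[.6413,-.1532,.24])
E
```

```text
t 16.08 pos [0.6364 0.1291 0.0705] xang -66.13 tilt 0.07 q [ 0.18  0.74 -0.61  1.66  0.51  0.9  -1.78] w 0.6 F [ 0.6 -1.1  6.3]
go [  0.     0.02 -16.95] rows 5.0 5.0
go [26.02 10.94  0.  ] rows 7.0 7.0
```

Call:
step_arm(twist=[[0, 0, 0], [0, 0, 0], [0, 0, 0], [0, 0, 0], [0, 0, 0]], travel=[[0, 0, -0.6], [0, 0, -2.5], [0, 0, -4], [0, 0, -4], [0, 0, -3.5]], fingers=[1, 1, 1, 1, 1])

```text
time_s: 16.5
tool_pos: [0.6349, 0.1295, 0.217]
ee_rot: [0.0, 0.838, -0.545, -0.001]
contact_force: [0.9, 0.1, -2.5]
width: 0.602
```

Call:
step_arm(twist=[[0, 0, 0], [0, 0, 0], [0, 0, 0], [0, 0, 0], [0, 0, 0]], travel=[[1.7, 0.7, 0], [3, 1.25, 0], [3, 1.25, 0], [3, 1.25, 0], [3, 1.25, 0]], fingers=[1, 1, 1, 1, 1])

```text
time_s: 16.92
tool_pos: [0.638, -0.0205, 0.215]
ee_rot: [0.0, 0.838, -0.545, -0.001]
contact_force: [0.6, -0.2, -3.0]
width: 0.603
```

Call:
step_arm(twist=[[0, 0, 0], [0, 0, 0], [0, 0, 0], [0, 0, 0], [0, 0, 0]], travel=[[3, 1.25, 0], [3, 1.25, 0], [3, 1.25, 0], [2.3, 1.0, 0], [1, 0.5, 0]], fingers=[1, 1, 1, 1, 1])

```text
time_s: 17.33
tool_pos: [0.6395, -0.159, 0.2144]
ee_rot: [0.002, 0.836, -0.548, -0.0]
contact_force: [0.9, -0.8, -2.6]
width: 0.605
```

Call:
step_arm(twist=[[0, 0, 0], [0, 0, 0], [0, 0, 0], [0, 0, 0]], travel=[[0, 0, 0], [0, 0, 0], [0, 0, 0], [0, 0, 0]], fingers=[1, 1, 1, 1])

```text
time_s: 17.67
tool_pos: [0.641, -0.1497, 0.2158]
ee_rot: [-0.001, 0.839, -0.544, -0.0]
contact_force: [-0.4, -0.4, -3.0]
width: 0.599
```

```bash
python3 - <<'E'
from h import *
s=shot("scene","p7s");crop(s,110,300,150,300,4,"g9s")
togo([.6413,-.1532,.215],[.6413,-.1532,.0825])
E
```

```text
t 17.72 pos [ 0.6411 -0.1501  0.2159] xang -65.91 tilt 0.06 q [ 0.64  0.59 -0.66  1.54  0.38  1.14 -1.24] w 0.606 F [-0.4  1.2 -3.4]
go [0.29 0.11 0.09] rows 1.0 1.0
go [1.000e-02 1.000e-02 1.325e+01] rows 4.0 4.0
```

View pics/g9s.png

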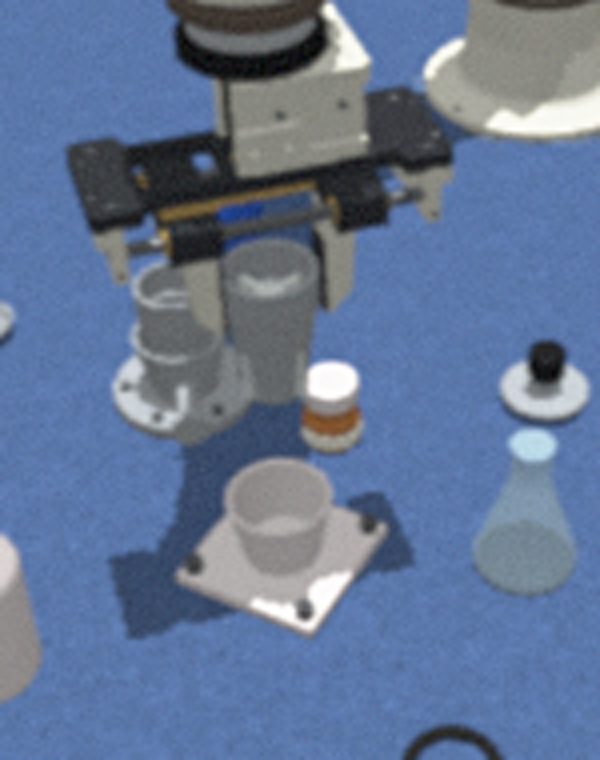

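Call:
step_arm(twist=[[0, 0, 0], [0, 0, 0], [0, 0, 0], [0, 0, 0], [0, 0, 0]], travel=[[0, 0, 2.5], [0, 0, 3.2], [0, 0, 3], [0, 0, 2], [0, 0, 1]], fingers=[1, 1, 1, 1, 1])

```text
time_s: 18.13
tool_pos: [0.6388, -0.1511, 0.0954]
ee_rot: [0.001, 0.839, -0.545, -0.002]
contact_force: [0.1, 0.2, -3.3]
width: 0.605
```

Call:
step_arm(twist=[[0, 0, 0], [0, 0, 0], [0, 0, 0], [0, 0, 0]], travel=[[0, 0, 0.5], [0, 0, 0.3], [0, 0, 0.2], [0, 0, 0]], fingers=[1, 1, 1, 1])

```text
time_s: 18.47
tool_pos: [0.6419, -0.1528, 0.0899]
ee_rot: [-0.0, 0.838, -0.545, 0.001]
contact_force: [0.1, -0.1, -3.3]
width: 0.601
```

```bash
python3 - <<'E'
from h import *
togo([.6413,-.1532,.0825])
E
```

```text
t 18.47 pos [ 0.6419 -0.1528  0.0899] xang -66.1 tilt 0.12 q [ 0.6   0.72 -0.59  1.63  0.47  0.94 -1.31] w 0.601 F [ 0.1 -0.1 -3.3]
go [0.01 0.07 0.74] rows 1.0 1.0
```

Call:
step_arm(twist=[[0, 0, 0], [0, 0, 0], [0, 0, 0], [0, 0, 0], [0, 0, 0]], travel=[[0, 0, 0.3], [0, 0, 0.2], [0, 0, 0.1], [0, 0, 0.1], [0, 0, 0]], fingers=[1, 1, 1, 1, 1])

```text
time_s: 18.88
tool_pos: [0.6413, -0.153, 0.0826]
ee_rot: [-0.0, 0.838, -0.546, 0.0]
contact_force: [-0.6, 0.2, 2.8]
width: 0.601
```

```bash
python3 - <<'E'
from h import *
togo([.6413,-.1532,.0825])
E
```

```text
t 18.88 pos [ 0.6413 -0.153   0.0826] xang -66.12 tilt 0.05 q [ 0.6   0.73 -0.58  1.63  0.48  0.92 -1.32] w 0.601 F [-0.6  0.2  2.8]
go [0.02 0.01 0.01] rows 1.0 1.0
```

Seated; release, rise, then look.

Call:
step_arm(twist=[[0, 0, 0], [0, 0, 0], [0, 0, 0], [0, 0, 0], [0, 0, 0]], travel=[[0, 0, 0], [0, 0, 0], [0, 0, 0], [0, 0, 0], [0, 0, 0]], fingers=[-1, -1, -1, -1, -1])

```text
time_s: 19.3
tool_pos: [0.641, -0.1529, 0.0817]
ee_rot: [-0.0, 0.838, -0.546, 0.0]
contact_force: [-0.2, -0.1, 0.2]
width: 0.914
```

Call:
step_arm(twist=[[0, 0, 0], [0, 0, 0], [0, 0, 0], [0, 0, 0], [0, 0, 0]], travel=[[0, 0, 0], [0, 0, -1], [0, 0, -3], [0, 0, -4], [0, 0, -4]], fingers=[-1, -1, -1, -1, -1])

```text
time_s: 19.72
tool_pos: [0.64, -0.1526, 0.2027]
ee_rot: [0.0, 0.838, -0.545, -0.001]
contact_force: [1.2, -0.7, -0.6]
width: 1.001
```

```bash
python3 - <<'E'
from h import *
s=shot("scene","p8s")
togo([.6413,-.153,.2026],[.470,.014,.2026],[.470,.014,.028])
E
```

```text
t 19.77 pos [ 0.6454 -0.1527  0.213 ] xang -66.1 tilt 0.69 q [ 0.64  0.59 -0.65  1.54  0.39  1.13 -1.25] w 1.001 F [3.1 0.1 6. ]
go [-0.15  0.4   1.04] rows 1.0 1.0
go [-22.21   8.89  -0.24] rows 6.0 6.0
go [-0.12  0.17 17.46] rows 5.0 5.0
```

Call:
step_arm(twist=[[0, 0, 0], [0, 0, 0], [0, 0, 0], [0, 0, 0], [0, 0, 0]], travel=[[-2, 0.8, 0], [-3.2, 1.3, 0], [-3.2, 1.3, 0], [-3.2, 1.3, 0], [-3.2, 1.3, 0]], fingers=[-1, -1, -1, -1, -1])

```text
time_s: 20.18
tool_pos: [0.525, -0.0409, 0.2023]
ee_rot: [-0.0, 0.838, -0.546, 0.0]
contact_force: [1.7, 0.7, 0.4]
width: 0.997
```

Call:
step_arm(twist=[[0, 0, 0], [0, 0, 0], [0, 0, 0], [0, 0, 0], [0, 0, 0]], travel=[[-3.2, 1.3, 0], [-2.8, 1.1, 0], [-1.4, 0.5, 0], [0, 0, 0], [0, 0, 0]], fingers=[-1, -1, -1, -1, -1])

```text
time_s: 20.6
tool_pos: [0.4703, 0.0139, 0.2025]
ee_rot: [-0.0, 0.838, -0.545, 0.001]
contact_force: [0.7, 0.0, 0.3]
width: 1.0
```

Call:
step_arm(twist=[[0, 0, 0], [0, 0, 0]], travel=[[0, 0, 0], [0, 0, 0]], fingers=[-0.3, -0.3])

```text
time_s: 20.77
tool_pos: [0.4709, 0.0129, 0.202]
ee_rot: [-0.0, 0.838, -0.546, 0.0]
contact_force: [-0.3, 0.6, 0.2]
width: 0.9
```

```bash
python3 - <<'E'
from h import *
t=shot("top","p9t");s=shot("scene","p9s");crop(s,150,300,150,350,4,"g10s");crop(t,100,225,180,340,5,"g10t")
togo([.470,.014,.2026],[.470,.014,.028])
E
```

```text
t 20.87 pos [0.4704 0.0131 0.2016] xang -66.23 tilt 0.03 q [ 0.6   0.28 -0.79  2.01  0.24  0.94 -1.46] w 0.82 F [ 0.1 -0.4 -0.5]
go [-0.1   0.01 -0.1 ] rows 1.0 1.0
go [1.000e-02 1.000e-02 1.746e+01] rows 5.0 5.0
```

View pics/g10s.png

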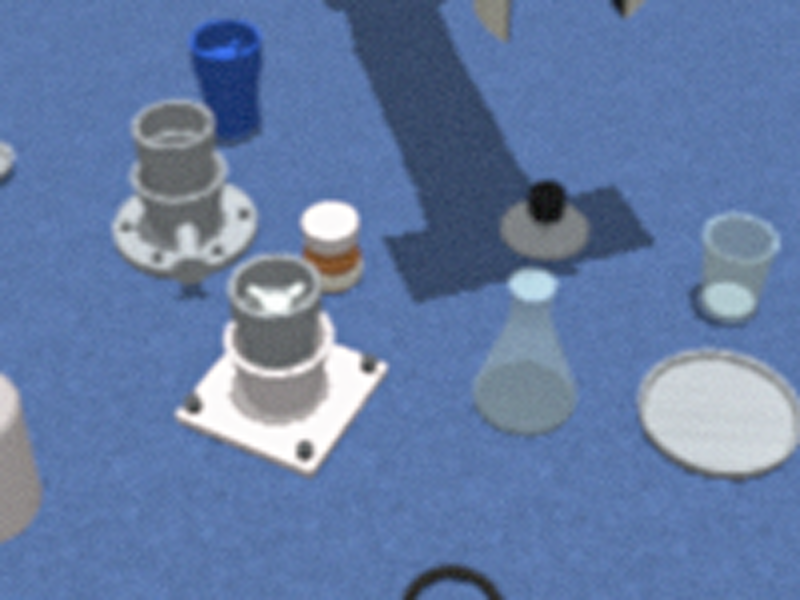

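View pics/g10t.png

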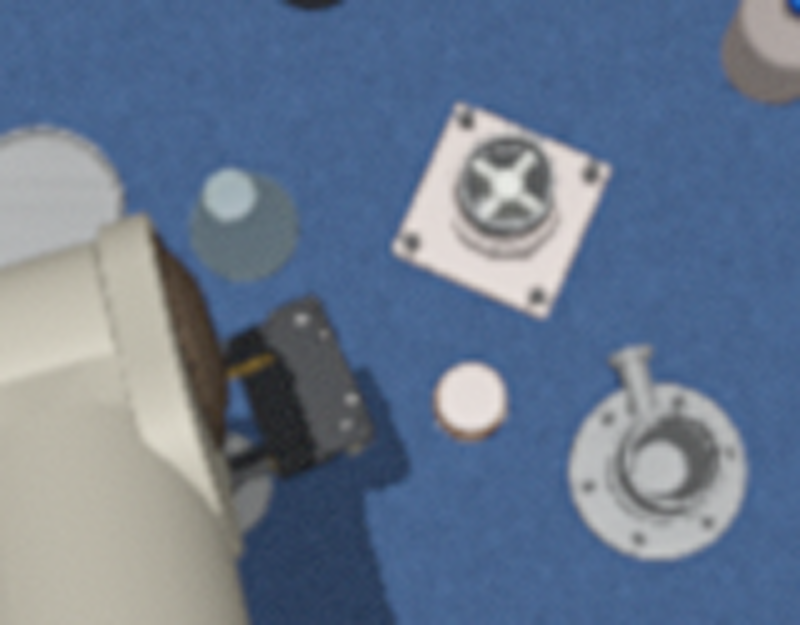

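The close crops show both inserts swapped and upright. The vaned cross is in the white stand at top crop (510,185), and the open cup is in the hopper at (665,465). Next is the knob cover.

Call:
step_arm(twist=[[0, 0, 0], [0, 0, 0], [0, 0, 0], [0, 0, 0], [0, 0, 0]], travel=[[-0.05, 0, 3], [0, 0, 3.8], [0, 0, 3.8], [0, 0, 3], [0, 0, 2]], fingers=[-0.3, -0.3, -0.3, -0.3, -0.3])

```text
time_s: 21.28
tool_pos: [0.4679, 0.0138, 0.0425]
ee_rot: [0.001, 0.838, -0.546, -0.002]
contact_force: [-0.4, 0.4, 0.7]
width: 0.655
```

Call:
step_arm(twist=[[0, 0, 0], [0, 0, 0], [0, 0, 0]], travel=[[0, 0, 1.0], [0, 0, 0.5], [0, 0, 0]], fingers=[-0.3, -0.3, -0.3])

```text
time_s: 21.53
tool_pos: [0.4694, 0.0145, 0.0302]
ee_rot: [0.0, 0.838, -0.546, -0.001]
contact_force: [-0.5, 0.1, 0.4]
width: 0.649
```

```bash
python3 - <<'E'
from h import *
s=shot("scene");crop(s,120,270,220,370,5,"g11s")
togo([.470,.014,.028])
E
```

```text
t 21.58 pos [0.4701 0.0145 0.0311] xang -66.13 tilt 0.03 q [ 0.41  0.56 -0.59  2.12  0.55  0.61 -1.73] w 0.655 F [0.4 0.4 0.9]
go [0.05 0.03 0.31] rows 1.0 1.0
```

View pics/g11s.png

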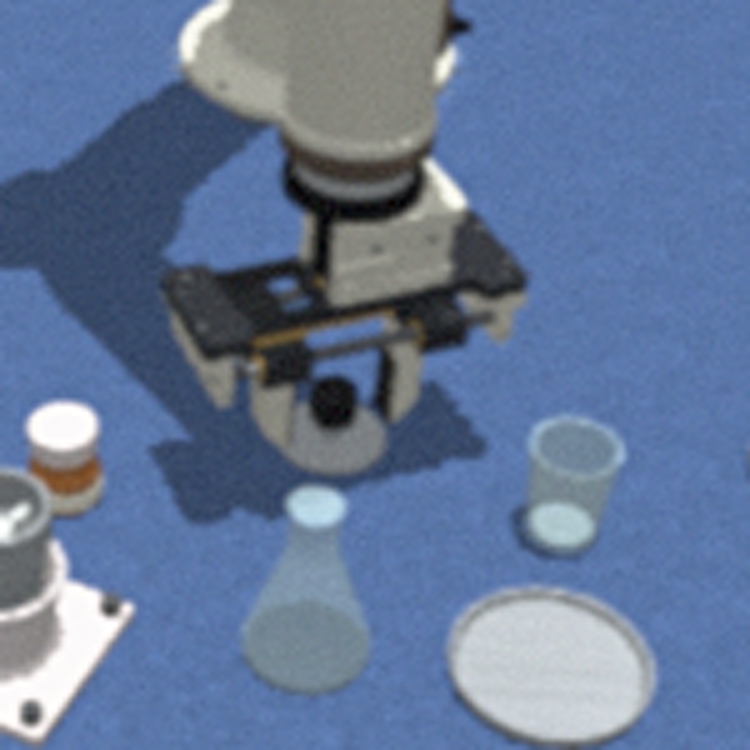

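Call:
step_arm(twist=[[0, 0, 0], [0, 0, 0], [0, 0, 0], [0, 0, 0], [0, 0, 0]], travel=[[0, 0, 0.2], [0, 0, 0], [0, 0, 0], [0, 0, 0], [0, 0, 0]], fingers=[-0.3, 1, 1, 1, 1])

```text
time_s: 22.0
tool_pos: [0.4698, 0.0143, 0.0293]
ee_rot: [-0.0, 0.838, -0.546, 0.001]
contact_force: [0.6, 0.2, 0.1]
width: 0.411
```

Call:
step_arm(twist=[[0, 0, 0], [0, 0, 0], [0, 0, 0], [0, 0, 0]], travel=[[0, 0, 0], [0, 0, 0], [0, 0, 0], [0, 0, 0]], fingers=[1, 1, 1, 1])

```text
time_s: 22.33
tool_pos: [0.4697, 0.0144, 0.029]
ee_rot: [-0.0, 0.838, -0.546, 0.0]
contact_force: [-0.9, -0.8, 3.2]
width: 0.297
```

```bash
python3 - <<'E'
from h import *
togo([.470,.0145,.21],[.4846,-.2488,.21],[.4846,-.2488,.121])
E
```

```text
t 22.33 pos [0.4697 0.0144 0.029 ] xang -66.12 tilt 0.03 q [ 0.4   0.57 -0.59  2.12  0.55  0.6  -1.73] w 0.297 F [-0.9 -0.8  3.2]
go [ 1.00e-02 -4.00e-02 -1.81e+01] rows 5.0 5.0
go [2.467e+01 9.320e+00 1.000e-02] rows 7.0 7.0
go [-0.   0.   8.9] rows 3.0 3.0
```

Call:
step_arm(twist=[[0, 0, 0], [0, 0, 0], [0, 0, 0], [0, 0, 0], [0, 0, 0]], travel=[[0, 0, -0.8], [0, 0, -3.5], [0, 0, -4], [0, 0, -4], [0, 0, -3.7]], fingers=[1, 1, 1, 1, 1])

```text
time_s: 22.75
tool_pos: [0.4687, 0.0152, 0.1906]
ee_rot: [-0.0, 0.838, -0.545, -0.001]
contact_force: [2.2, -0.8, -0.8]
width: 0.294
```

Call:
step_arm(twist=[[0, 0, 0], [0, 0, 0], [0, 0, 0], [0, 0, 0], [0, 0, 0]], travel=[[1.5, 0.57, 0], [3, 1.13, 0], [3, 1.13, 0], [3, 1.13, 0], [3, 1.13, 0]], fingers=[1, 1, 1, 1, 1])

```text
time_s: 23.17
tool_pos: [0.477, -0.1307, 0.1891]
ee_rot: [0.0, 0.838, -0.545, -0.0]
contact_force: [0.9, 0.5, -1.6]
width: 0.297
```

Call:
step_arm(twist=[[0, 0, 0], [0, 0, 0], [0, 0, 0], [0, 0, 0], [0, 0, 0]], travel=[[3, 1.13, 0], [3, 1.13, 0], [2.7, 1.03, 0], [1.5, 0.6, 0], [0.97, 0.34, 0]], fingers=[1, 1, 1, 1, 1])

```text
time_s: 23.58
tool_pos: [0.4831, -0.2515, 0.1886]
ee_rot: [0.0, 0.837, -0.547, -0.0]
contact_force: [0.1, 0.3, -0.8]
width: 0.3
```

Call:
step_arm(twist=[[0, 0, 0], [0, 0, 0], [0, 0, 0], [0, 0, 0], [0, 0, 0]], travel=[[0, 0, 0], [0, 0, 0], [0, 0, 0], [0, 0, 0], [0, 0, 0]], fingers=[1, 1, 1, 1, 1])

```text
time_s: 24.0
tool_pos: [0.4844, -0.2472, 0.1889]
ee_rot: [-0.0, 0.839, -0.544, -0.0]
contact_force: [0.2, 0.5, -1.6]
width: 0.298
```

```bash
python3 - <<'E'
from h import *
t=shot("top");s=shot("scene");crop(s,100,240,140,290,5,"g12s");crop(t,110,250,250,370,5,"g12t")
togo([.4846,-.2488,.19],[.4846,-.2488,.122])
E
```

```text
t 24.1 pos [ 0.4843 -0.2478  0.1889] xang -66.02 tilt 0.0 q [ 0.96  0.41 -0.67  1.86  0.31  0.97 -0.99] w 0.297 F [-0.1 -0.6 -1. ]
go [ 0.1   0.01 -0.11] rows 1.0 1.0
go [-0.   0.   6.8] rows 2.0 2.0
```

View pics/g12s.png

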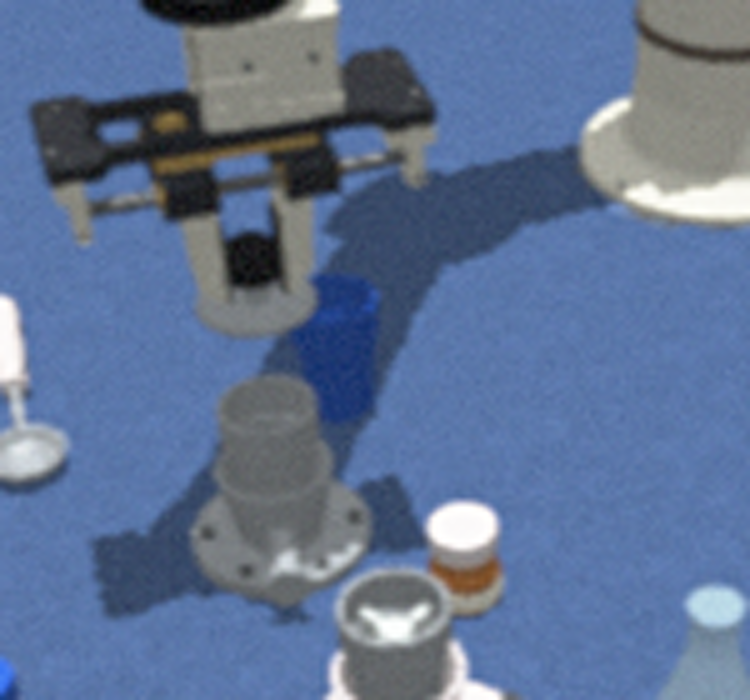

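```bash
python3 - <<'E'
from h import *
s=shot("scene");k=6
up=cv2.resize(s["color"],None,fx=k,fy=k,interpolation=cv2.INTER_CUBIC)
def circ(p,r,z,col):
    a=np.linspace(0,2*np.pi,80);P=[proj(s,[p[0]+r*np.cos(x),p[1]+r*np.sin(x),z])[::-1]*k+(k-1)/2 for x in a]
    cv2.polylines(up,[np.round(P).astype(np.int32)],True,col,1)
p=(.4845,-.2485)
circ(p,.032,.168,(0,255,0));circ(p,.032,.172,(0,255,0));circ(p,.028,.101,(255,255,0));circ(p,.052,.01,(255,0,0))
cv2.imwrite("pics/ov3.png",up[140*k:225*k,160*k:230*k,::-1])
togo([.4846,-.2488,.122])
E
```

```text
t 24.15 pos [ 0.4842 -0.2481  0.1888] xang -66.05 tilt 0.0 q [ 0.96  0.41 -0.67  1.86  0.31  0.97 -0.99] w 0.298 F [ 0.1 -0.3 -1.5]
go [ 0.08 -0.01  6.68] rows 2.0 2.0
```

View pics/ov3.png

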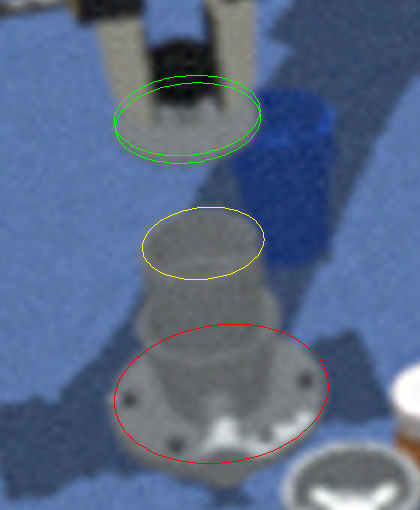

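Call:
step_arm(twist=[[0, 0, 0], [0, 0, 0], [0, 0, 0], [0, 0, 0], [0, 0, 0]], travel=[[0, 0, 1.5], [0, 0, 2], [0, 0, 1.2], [0, 0, 0.7], [0, 0, 0]], fingers=[1, 1, 1, 1, 1])

```text
time_s: 24.57
tool_pos: [0.483, -0.2481, 0.1331]
ee_rot: [0.0, 0.838, -0.545, -0.002]
contact_force: [0.1, 0.3, -1.5]
width: 0.295
```

Call:
step_arm(twist=[[0, 0, 0], [0, 0, 0], [0, 0, 0], [0, 0, 0], [0, 0, 0]], travel=[[0, 0, 0.3], [0, 0, 0.2], [0, 0, 0.2], [0, 0, 0.1], [0, 0, 0]], fingers=[1, 1, 1, 1, 1])

```text
time_s: 24.98
tool_pos: [0.4842, -0.2489, 0.1269]
ee_rot: [0.0, 0.838, -0.546, 0.0]
contact_force: [-0.4, 0.4, -1.6]
width: 0.297
```

```bash
python3 - <<'E'
from h import *
togo([.4846,-.2488,.122])
E
```

```text
t 24.98 pos [ 0.4842 -0.2489  0.1269] xang -66.12 tilt 0.02 q [ 0.92  0.5  -0.62  1.91  0.38  0.86 -1.05] w 0.297 F [-0.4  0.4 -1.6]
go [ 0.   -0.04  0.49] rows 1.0 1.0
```

Call:
step_arm(twist=[[0, 0, 0], [0, 0, 0], [0, 0, 0], [0, 0, 0], [0, 0, 0]], travel=[[0, 0, 0.2], [0, 0, 0.15], [0, 0, 0.1], [0, 0, 0.05], [0, 0, 0]], fingers=[1, 1, 1, 1, 1])

```text
time_s: 25.4
tool_pos: [0.4843, -0.2488, 0.122]
ee_rot: [-0.0, 0.838, -0.545, 0.0]
contact_force: [-0.9, 0.5, 2.1]
width: 0.299
```

```bash
python3 - <<'E'
from h import *
togo([.4846,-.2488,.122])
E
```

```text
t 25.4 pos [ 0.4843 -0.2488  0.122 ] xang -66.12 tilt 0.01 q [ 0.92  0.5  -0.62  1.91  0.38  0.85 -1.06] w 0.299 F [-0.9  0.5  2.1]
go [ 0.01 -0.03  0.  ] rows 1.0 1.0
```

Contact came at the computed seated height. I'll release, rise and look.

Call:
step_arm(twist=[[0, 0, 0], [0, 0, 0], [0, 0, 0], [0, 0, 0], [0, 0, 0]], travel=[[0, 0, 0], [0, 0, 0], [0, 0, 0], [0, 0, 0], [0, 0, 0]], fingers=[-0.3, -0.3, -0.3, -0.3, -0.3])

```text
time_s: 25.82
tool_pos: [0.4841, -0.2489, 0.1217]
ee_rot: [-0.0, 0.838, -0.546, 0.0]
contact_force: [0.8, -0.1, 0.3]
width: 0.613
```

Call:
step_arm(twist=[[0, 0, 0], [0, 0, 0], [0, 0, 0], [0, 0, 0], [0, 0, 0]], travel=[[0, 0, -0.5], [0, 0, -1.5], [0, 0, -2.5], [0, 0, -2.5], [0, 0, -1]], fingers=[-0.3, -0.3, -0.3, -0.3, -0.3])

```text
time_s: 26.23
tool_pos: [0.4859, -0.2491, 0.2052]
ee_rot: [-0.0, 0.838, -0.545, 0.002]
contact_force: [1.0, -0.6, 0.3]
width: 0.65
```

```bash
python3 - <<'E'
from h import *
s=shot("scene");crop(s,130,260,150,280,5,"g13s")
togo([.4843,-.2488,.202],[.4695,.2875,.202],[.4695,.2875,.029])
E
```

```text
t 26.28 pos [ 0.4865 -0.2496  0.2059] xang -66.11 tilt 0.37 q [ 0.97  0.39 -0.68  1.84  0.29  1.   -0.98] w 0.653 F [ 0.4 -0.4  0.7]
go [-0.16  0.17  0.39] rows 1.0 1.0
go [-49.63 -20.37  -0.19] rows 13.0 13.0
go [-0.09  0.06 17.3 ] rows 5.0 5.0
```

View pics/g13s.png

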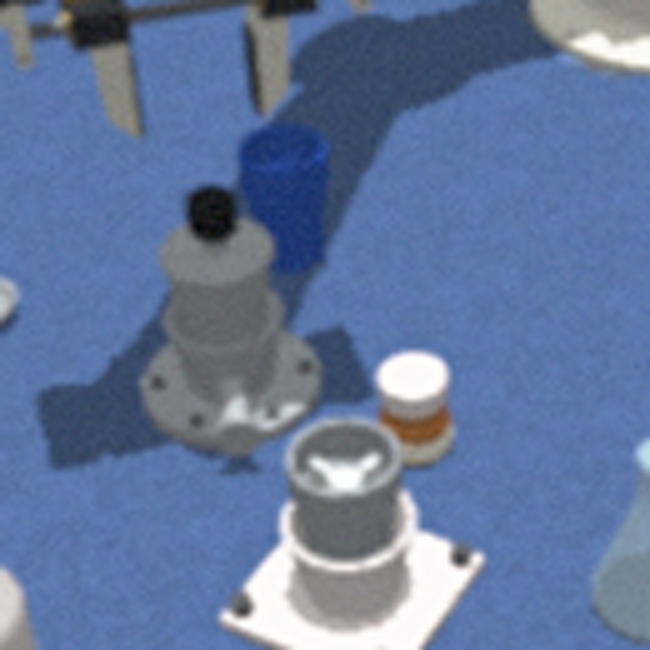

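Call:
step_arm(twist=[[0, 0, 0], [0, 0, 0], [0, 0, 0], [0, 0, 0], [0, 0, 0]], travel=[[-2, -0.82, 0], [-3.5, -1.44, 0], [-3.5, -1.44, 0], [-3.5, -1.44, 0], [-3.5, -1.44, 0]], fingers=[-0.3, -0.3, -0.3, -0.3, -0.3])

```text
time_s: 26.7
tool_pos: [0.4786, -0.0745, 0.201]
ee_rot: [0.0, 0.838, -0.546, -0.0]
contact_force: [0.9, 0.8, -0.8]
width: 0.651
```

Call:
step_arm(twist=[[0, 0, 0], [0, 0, 0], [0, 0, 0], [0, 0, 0], [0, 0, 0]], travel=[[-3.5, -1.44, 0], [-3.5, -1.44, 0], [-3.5, -1.44, 0], [-3.5, -1.44, 0], [-3.5, -1.44, 0]], fingers=[-0.3, -0.3, -0.3, -0.3, -0.3])

```text
time_s: 27.12
tool_pos: [0.4737, 0.1147, 0.2011]
ee_rot: [0.0, 0.838, -0.546, -0.0]
contact_force: [1.3, -0.5, -0.3]
width: 0.653
```

Call:
step_arm(twist=[[0, 0, 0], [0, 0, 0], [0, 0, 0], [0, 0, 0], [0, 0, 0]], travel=[[-3.5, -1.44, 0], [-3.5, -1.44, 0], [-3.5, -1.44, 0], [-3.1, -1.25, 0], [-2, -0.8, 0]], fingers=[-0.3, -0.3, -0.3, -0.3, -0.3])

```text
time_s: 27.53
tool_pos: [0.4681, 0.2857, 0.2011]
ee_rot: [-0.001, 0.839, -0.544, -0.001]
contact_force: [-0.3, 1.1, 0.4]
width: 0.649
```

Call:
step_arm(twist=[[0, 0, 0], [0, 0, 0], [0, 0, 0], [0, 0, 0], [0, 0, 0]], travel=[[-0.5, -0.2, 0], [0, 0, 0], [0, 0, 0], [0, 0, 0], [0, 0, 0]], fingers=[-0.3, -0.3, -0.3, -0.3, -0.3])

```text
time_s: 27.95
tool_pos: [0.47, 0.2849, 0.2014]
ee_rot: [0.001, 0.837, -0.547, 0.0]
contact_force: [-0.6, -0.7, -0.0]
width: 0.648
```

```bash
python3 - <<'E'
from h import *
s=shot("scene");t=shot("top");crop(s,120,260,330,450,5,"g14s");crop(t,110,260,80,230,5,"g14t")
togo([.4695,.2875,.202],[.4695,.2875,.029])
E
```

```text
t 28.05 pos [0.4699 0.2854 0.2017] xang -66.26 tilt 0.05 q [ 0.06  0.45 -0.83  1.83  0.39  1.03 -2.08] w 0.651 F [-0.2  0.1  0.2]
go [-0.21 -0.04 -0.03] rows 1.0 1.0
go [-0.02 -0.   17.3 ] rows 5.0 5.0
```

View pics/g14s.png

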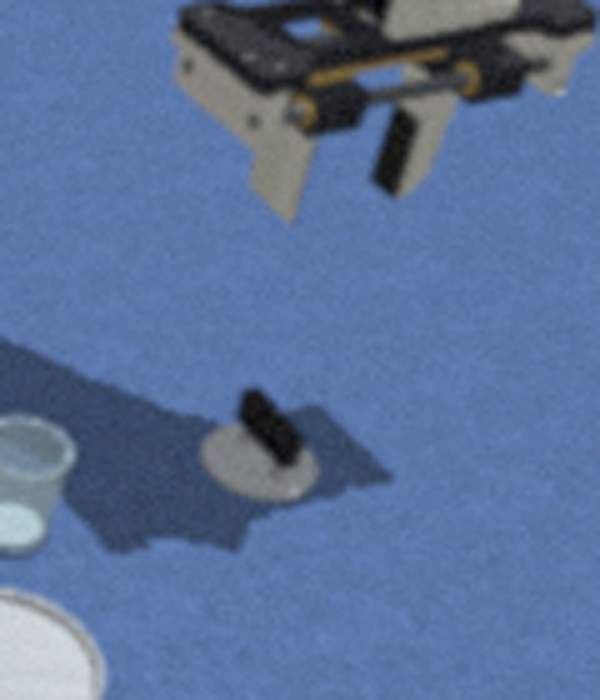

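Call:
step_arm(twist=[[0, 0, 0], [0, 0, 0], [0, 0, 0], [0, 0, 0], [0, 0, 0]], travel=[[-0.05, 0, 3], [0, 0, 3.5], [0, 0, 3.5], [0, 0, 3], [0, 0, 2]], fingers=[-0.3, -0.3, -0.3, -0.3, -0.3])

```text
time_s: 28.47
tool_pos: [0.4683, 0.2854, 0.0489]
ee_rot: [0.002, 0.838, -0.546, -0.001]
contact_force: [-0.3, -0.2, -0.3]
width: 0.646
```

Call:
step_arm(twist=[[0, 0, 0], [0, 0, 0], [0, 0, 0], [0, 0, 0], [0, 0, 0]], travel=[[0, 0, 1.2], [0, 0, 0.7], [0, 0, 0.3], [0, 0, 0], [0, 0, 0]], fingers=[-0.3, -0.3, -0.3, -0.3, -0.3])

```text
time_s: 28.88
tool_pos: [0.47, 0.2881, 0.0309]
ee_rot: [-0.001, 0.838, -0.546, 0.0]
contact_force: [0.5, -0.0, 0.7]
width: 0.654
```

```bash
python3 - <<'E'
from h import *
s=shot("scene");crop(s,120,260,330,450,5,"g15s")
togo([.4695,.2875,.029])
E
```

```text
t 28.93 pos [0.4702 0.2882 0.0311] xang -66.13 tilt 0.14 q [-0.09  0.69 -0.66  1.93  0.62  0.73 -2.26] w 0.649 F [-0.3 -0.3  0.2]
go [0.03 0.09 0.21] rows 1.0 1.0
```

View pics/g15s.png

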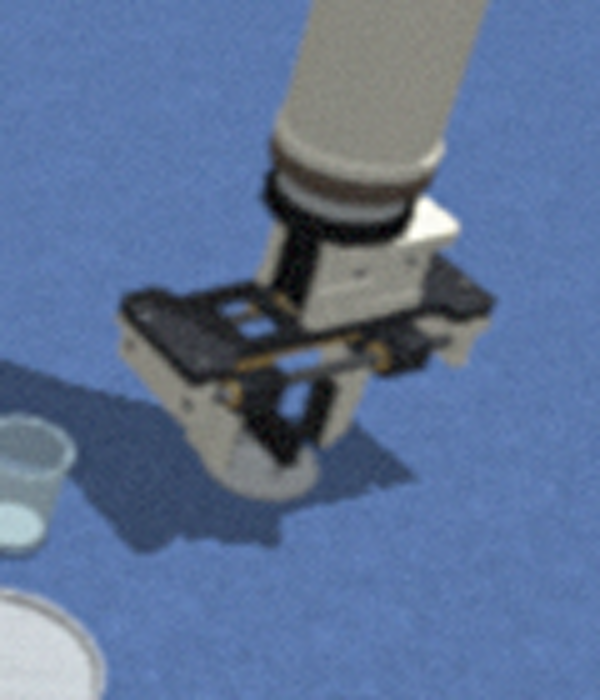

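Fingers straddle the bar. Close (expected width 0.13).

Call:
step_arm(twist=[[0, 0, 0], [0, 0, 0], [0, 0, 0], [0, 0, 0], [0, 0, 0]], travel=[[0, 0, 0.1], [0, 0, 0], [0, 0, 0], [0, 0, 0], [0, 0, 0]], fingers=[1, 1, 1, 1, 1])

```text
time_s: 29.35
tool_pos: [0.4693, 0.2876, 0.0289]
ee_rot: [-0.0, 0.838, -0.546, 0.0]
contact_force: [0.8, 0.4, 0.3]
width: 0.335
```

Call:
step_arm(twist=[[0, 0, 0], [0, 0, 0], [0, 0, 0], [0, 0, 0], [0, 0, 0]], travel=[[0, 0, 0], [0, 0, 0], [0, 0, 0], [0, 0, 0], [0, 0, 0]], fingers=[1, 1, 1, 1, 1])

```text
time_s: 29.77
tool_pos: [0.469, 0.2876, 0.0286]
ee_rot: [0.0, 0.838, -0.545, -0.0]
contact_force: [0.2, 0.5, -0.1]
width: 0.129
```

```bash
python3 - <<'E'
from h import *
togo([.4695,.2875,.21],[.6413,-.153,.21],[.6413,-.153,.122])
E
```

```text
t 29.77 pos [0.469  0.2876 0.0286] xang -66.11 tilt 0.01 q [-0.09  0.69 -0.65  1.93  0.62  0.73 -2.26] w 0.129 F [ 0.2  0.5 -0.1]
go [  0.03  -0.04 -18.14] rows 5.0 5.0
go [47.23  2.13 -0.  ] rows 12.0 12.0
go [ 0.  -0.   8.8] rows 3.0 3.0
```

Call:
step_arm(twist=[[0, 0, 0], [0, 0, 0], [0, 0, 0], [0, 0, 0], [0, 0, 0]], travel=[[0, 0, -0.8], [0, 0, -3], [0, 0, -3.5], [0, 0, -3.5], [0, 0, -3.5]], fingers=[1, 1, 1, 1, 1])

```text
time_s: 30.18
tool_pos: [0.4685, 0.2874, 0.1734]
ee_rot: [0.0, 0.838, -0.545, -0.0]
contact_force: [1.5, -0.4, 0.2]
width: 0.13
```

Call:
step_arm(twist=[[0, 0, 0], [0, 0, 0], [0, 0, 0], [0, 0, 0], [0, 0, 0]], travel=[[1, 0, -2], [2.5, 0.12, 0], [3.2, 0.14, 0], [3.2, 0.14, 0], [3.2, 0.14, 0]], fingers=[1, 1, 1, 1, 1])

```text
time_s: 30.6
tool_pos: [0.5174, 0.1643, 0.1925]
ee_rot: [-0.0, 0.838, -0.545, 0.0]
contact_force: [0.5, 0.2, -1.8]
width: 0.127
```

Call:
step_arm(twist=[[0, 0, 0], [0, 0, 0], [0, 0, 0], [0, 0, 0], [0, 0, 0]], travel=[[3.2, 0.14, 0], [3.2, 0.14, 0], [3.2, 0.14, 0], [3.2, 0.14, 0], [3.2, 0.14, 0]], fingers=[1, 1, 1, 1, 1])

```text
time_s: 31.02
tool_pos: [0.5757, 0.0148, 0.1923]
ee_rot: [0.0, 0.838, -0.545, 0.0]
contact_force: [0.1, 0.2, -1.3]
width: 0.127
```

Call:
step_arm(twist=[[0, 0, 0], [0, 0, 0], [0, 0, 0], [0, 0, 0], [0, 0, 0]], travel=[[3.2, 0.14, 0], [3.2, 0.14, 0], [3.2, 0.14, 0], [3.2, 0.14, 0], [3.2, 0.14, 0]], fingers=[1, 1, 1, 1, 1])

```text
time_s: 31.43
tool_pos: [0.6341, -0.1342, 0.1922]
ee_rot: [0.0, 0.838, -0.545, -0.0]
contact_force: [-0.0, 0.7, -1.1]
width: 0.128
```

Call:
step_arm(twist=[[0, 0, 0], [0, 0, 0], [0, 0, 0], [0, 0, 0], [0, 0, 0]], travel=[[1.5, 0.06, 0], [0.6, 0.06, 0], [0, 0, 0], [0, 0, 0], [0, 0, 0]], fingers=[1, 1, 1, 1, 1])

```text
time_s: 31.85
tool_pos: [0.6411, -0.1492, 0.192]
ee_rot: [-0.001, 0.839, -0.544, -0.001]
contact_force: [0.3, -0.5, -1.0]
width: 0.132
```

```bash
python3 - <<'E'
from h import *
togo([.6413,-.153,.21])
E
```

```text
t 31.85 pos [ 0.6411 -0.1492  0.192 ] xang -65.91 tilt 0.09 q [ 0.67  0.63 -0.7   1.56  0.43  1.12 -1.29] w 0.132 F [ 0.3 -0.5 -1. ]
go [ 0.36  0.13 -1.8 ] rows 1.0 1.0
```

Call:
step_arm(twist=[[0, 0, 0], [0, 0, 0], [0, 0, 0], [0, 0, 0]], travel=[[0, 0, 0], [0, 0, 0], [0, 0, 0], [0, 0, 0]], fingers=[1, 1, 1, 1])

```text
time_s: 32.18
tool_pos: [0.6414, -0.1517, 0.1919]
ee_rot: [-0.0, 0.838, -0.545, 0.0]
contact_force: [0.3, -0.1, -0.4]
width: 0.128
```

```bash
python3 - <<'E'
from h import *
s=shot("scene");k=6
up=cv2.resize(s["color"],None,fx=k,fy=k,interpolation=cv2.INTER_CUBIC)
def circ(p,r,z,col):
    a=np.linspace(0,2*np.pi,80);P=[proj(s,[p[0]+r*np.cos(x),p[1]+r*np.sin(x),z])[::-1]*k+(k-1)/2 for x in a]
    cv2.polylines(up,[np.round(P).astype(np.int32)],True,col,1)
p=manip.state()["tool_pos"]
circ(p,.032,p[2]-.0206,(0,255,0));circ(p,.032,p[2]-.0166,(0,255,0));circ((.6413,-.153),.028,.101,(255,255,0))
cv2.imwrite("pics/ov4.png",up[160*k:260*k,175*k:255*k,::-1])
togo([.6413,-.153,.122])
E
```

```text
t 32.23 pos [ 0.6414 -0.152   0.1919] xang -66.08 tilt 0.01 q [ 0.67  0.63 -0.7   1.56  0.44  1.12 -1.28] w 0.126 F [ 0.6 -0.2 -1.9]
go [0.09 0.05 6.99] rows 2.0 2.0
```

View pics/ov4.png

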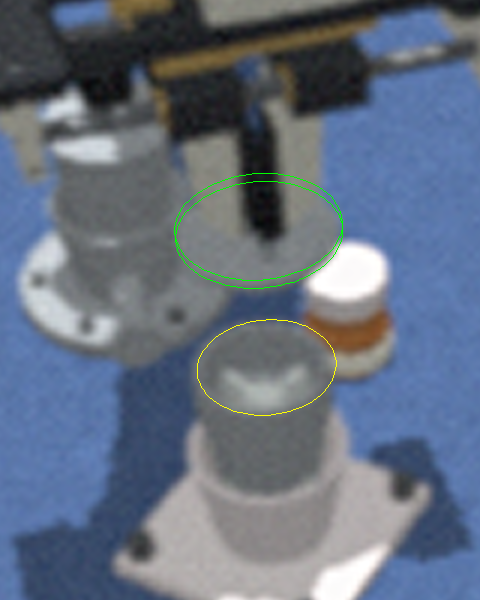

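Both overlays match the cover plate and the rim, so the cover is aligned. Lower.

Call:
step_arm(twist=[[0, 0, 0], [0, 0, 0], [0, 0, 0], [0, 0, 0], [0, 0, 0]], travel=[[0, 0, 1.5], [0, 0, 2.2], [0, 0, 1.4], [0, 0, 0.7], [0, 0, 0]], fingers=[1, 1, 1, 1, 1])

```text
time_s: 32.65
tool_pos: [0.6395, -0.1522, 0.1307]
ee_rot: [0.001, 0.838, -0.545, -0.002]
contact_force: [-0.5, -1.2, -1.5]
width: 0.126
```

Call:
step_arm(twist=[[0, 0, 0], [0, 0, 0], [0, 0, 0], [0, 0, 0], [0, 0, 0]], travel=[[0, 0, 0.3], [0, 0, 0.2], [0, 0, 0.2], [0, 0, 0.1], [0, 0, 0]], fingers=[1, 1, 1, 1, 1])

```text
time_s: 33.07
tool_pos: [0.6416, -0.1524, 0.126]
ee_rot: [-0.0, 0.838, -0.546, 0.0]
contact_force: [0.6, -0.7, -1.1]
width: 0.13
```

```bash
python3 - <<'E'
from h import *
togo([.6413,-.153,.1216])
E
```

```text
t 33.07 pos [ 0.6416 -0.1524  0.126 ] xang -66.12 tilt 0.03 q [ 0.65  0.7  -0.67  1.61  0.49  1.01 -1.32] w 0.13 F [ 0.6 -0.7 -1.1]
go [0.04 0.05 0.44] rows 1.0 1.0
```

Call:
step_arm(twist=[[0, 0, 0], [0, 0, 0], [0, 0, 0], [0, 0, 0], [0, 0, 0]], travel=[[0, 0, 0.2], [0, 0, 0.15], [0, 0, 0.1], [0, 0, 0], [0, 0, 0]], fingers=[1, 1, 1, 1, 1])

```text
time_s: 33.48
tool_pos: [0.6417, -0.1524, 0.1217]
ee_rot: [-0.0, 0.838, -0.545, 0.0]
contact_force: [0.4, -0.2, 1.9]
width: 0.125
```

```bash
python3 - <<'E'
from h import *
togo([.6413,-.153,.1216])
E
```

```text
t 33.48 pos [ 0.6417 -0.1524  0.1217] xang -66.12 tilt 0.04 q [ 0.65  0.7  -0.66  1.61  0.49  1.   -1.33] w 0.125 F [ 0.4 -0.2  1.9]
go [0.04 0.06 0.01] rows 1.0 1.0
```

Call:
step_arm(twist=[[0, 0, 0], [0, 0, 0], [0, 0, 0], [0, 0, 0], [0, 0, 0]], travel=[[0, 0, 0], [0, 0, 0], [0, 0, 0], [0, 0, 0], [0, 0, 0]], fingers=[-0.3, -0.3, -0.3, -0.3, -0.3])

```text
time_s: 33.9
tool_pos: [0.6413, -0.1523, 0.1211]
ee_rot: [0.0, 0.838, -0.546, -0.0]
contact_force: [-0.7, 0.1, 0.4]
width: 0.445
```

Call:
step_arm(twist=[[0, 0, 0], [0, 0, 0], [0, 0, 0], [0, 0, 0], [0, 0, 0]], travel=[[0, 0, -0.5], [0, 0, -1.5], [0, 0, -2.5], [0, 0, -3], [0, 0, -3]], fingers=[-0.3, -0.3, -0.3, -0.3, -0.3])

```text
time_s: 34.32
tool_pos: [0.6413, -0.1521, 0.2284]
ee_rot: [-0.0, 0.838, -0.545, -0.0]
contact_force: [-0.2, -0.4, 0.3]
width: 0.646
```

Call:
step_arm(twist=[[0, 0, 0], [0, 0, 0], [0, 0, 0], [0, 0, 0], [0, 0, 0]], travel=[[-2, 1, -2], [-3, 1.5, 0], [-3, 1.5, 0], [-3, 1.5, 0], [-2, 1, 0]], fingers=[-0.3, -0.3, -0.3, -0.3, -0.3])

```text
time_s: 34.73
tool_pos: [0.5273, -0.0572, 0.2476]
ee_rot: [0.0, 0.839, -0.544, 0.0]
contact_force: [0.6, 0.9, 0.0]
width: 0.648
```

Call:
step_arm(twist=[[0, 0, 0], [0, 0, 0], [0, 0, 0], [0, 0, 0], [0, 0, 0]], travel=[[-2, 1, 0], [-1, 0.5, 0], [0, 0, 0], [0, 0, 0], [0, 0, 0]], fingers=[-0.3, -0.3, -0.3, -0.3, -0.3])

```text
time_s: 35.15
tool_pos: [0.5048, -0.0396, 0.2468]
ee_rot: [-0.0, 0.838, -0.546, 0.001]
contact_force: [-0.3, 0.4, 0.7]
width: 0.651
```

```bash
python3 - <<'E'
from h import *
s=shot("scene");k=5
up=cv2.resize(s["color"],None,fx=k,fy=k,interpolation=cv2.INTER_CUBIC);cv2.imwrite("pics/f1.png",up[150*k:265*k,150*k:300*k,::-1])
t=shot("top");crop(t,110,230,200,350,5,"f2")
def circ(p,r,z,col):
    a=np.linspace(0,2*np.pi,80);P=[proj(s,[p[0]+r*np.cos(x),p[1]+r*np.sin(x),z])[::-1]*k+(k-1)/2 for x in a]
    cv2.polylines(up,[np.round(P).astype(np.int32)],True,col,1)
for p in((.6415,-.1527),(.4843,-.2488)):
    circ(p,.032,.101,(0,255,0));circ(p,.032,.105,(0,255,0))
cv2.imwrite("pics/f3.png",up[150*k:265*k,150*k:300*k,::-1])
togo()
E
```

```text
t 35.25 pos [ 0.5046 -0.0395  0.2463] xang -66.21 tilt 0.05 q [ 0.74  0.3  -0.84  1.89  0.25  1.06 -1.36] w 0.65 F [ 0.4 -0.4  0.1]
```

View pics/f3.png

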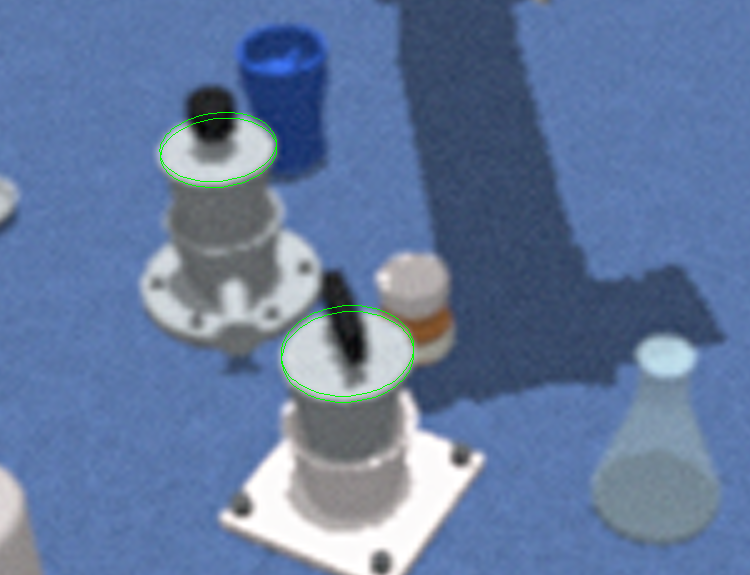

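View pics/f2.png

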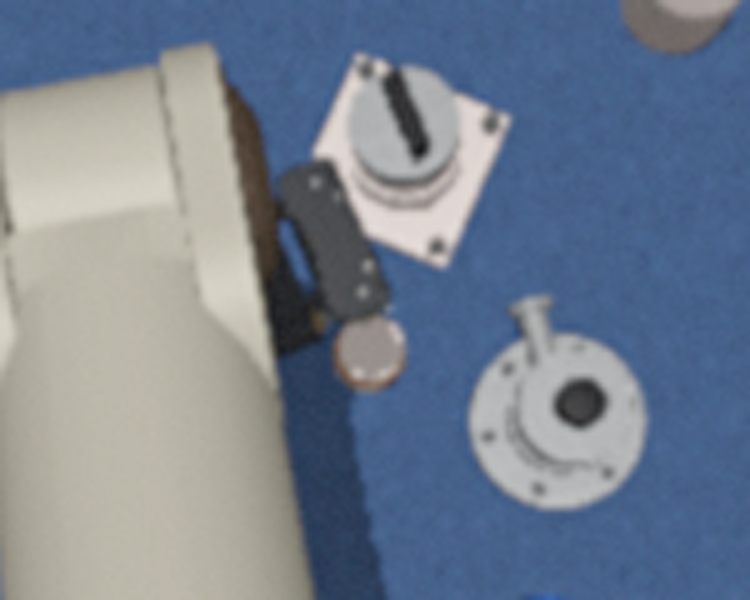

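Both covers sit on the outlines I projected for fully seated plates: the knob on the hopper insert at crop (218,150), the bar on the stand insert at (347,352). The gripper is clear and the bystanders look undisturbed, so I'm handing in.

```bash
python3 - <<'E'
from h import *
print(manip.finish_job()); togo()
E
```

```text
the job is handed in; nothing more can be done
None
the job is handed in; nothing more can be done
```

The changeover is done and handed in at about 35 s of the 120 s; `finish_job` gives no verdict, so what follows rests on my own checks.

**What I did**
- I stood the vaned insert on the dish and let go of it there.
- I moved the open insert from the stand to the hopper, then the vaned one from the dish to the stand.
- I put the knob cover on the open insert and the bar cover on the vaned one.

**What the last checks showed**
- **Seating:** each part first touched down at the height expected for a fully seated part (covers with the tool at about 122 mm, inserts at about 82 mm). Contact forces there were only 2–3 N.
- **Centring and level:** in the last scene picture both cover plates match the outlines drawn for flat, fully seated covers to about a pixel. The plates and cups look centred on each other.
- **Bystanders:** the flask and jar look unmoved in the last pictures I viewed. I last saw the beaker clearly before the final move, and I did not measure any of the three again.
- **Gripper:** it ended open, about 0.25 m above the bench, touching nothing.

**What disagreed:** the top and scene cameras differed by several millimetres in x, up to about 9 mm on hand-read rim centres. I mostly used the top view moved 2 mm towards the scene view, and every grasp and seating went in cleanly. The hopper's base outline stayed just over a pixel off in the scene view.

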